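Turn power modules over and bring one under the test probe

TASK

Get the power modules ready for testing from the board side: lay each module, fins up, in the nest of the hinged flipper plate and swing the plate right over so that it drops fins down into an empty bay of the sled beneath, then swing the plate back, until every module on the table lies fully seated, fins down, in a bay of its own. Use the end bay next to the probe for one of them, and finish by sliding the sled so that this module's round brass target sits exactly under the fixed needle, with the flipper plate back at rest on its far side. Do not disturb the other things on the bench.

Things in the scene. Friction and masses are not known exactly. Their poses are not given: they have to be found in the camera images.
- stage: the fixed aluminium fixture on the table; it stands at a different place and yaw (within 0.12 rad) each time. Origin on the table below the middle of the hinge line; its x points from the sled to the far side where the flipper plate lies at rest, y to the left along the hinge line and the sled's track, z up. All 'stage frame' numbers are in this frame. The probe's column (22 mm square, 195 mm tall) stands at (0.032, -0.172), its arm reaches to above the tip
- hinge (a point): middle of the flipper plate's hinge line: stage frame (0, 0, 0.048); the line runs along the stage's y. On both sides of the flipper (from 47 mm to 220 mm from the middle) a fixed steel fence stands along this line, 8 mm higher than the floors of the bays and 3 mm behind the modules in them
- flipper (a joint): angle of the hinged flipper plate, rad: 0 = at rest, nest up, on the far (+x) side; grows as the plate swings up and over toward the near (-x) side; 3.14 = turned right over, lying upside down above the sled. A stiff friction hinge (0.35 N m): it stays where it is left. A module lying in it tips out, heat sink down, a little past upright and flops into the bay beneath; the plate pushes it home as it goes right down. Once swung back the plate leaves the module in the bay
- flip_grip (a point): centre of the plate's black T-bar grip (cylinder 18 mm thick, 40 mm long, along the stage's y) at the plate's free end, on a 10 mm neck; 128 mm from the hinge line and 12 mm below it when at rest (stage frame (0.128, 0, 0.036)). Pinched from above on its two end faces, 40 mm apart, it can turn between the fingers while the plate swings
- flip_nest (a point): centre of the floor of the plate's nest (stage frame (0.049, 0, 0.0225) at rest); its z is the floor's normal. The nest takes a module with its 84 mm length along the stage's x, either way round, with about 1.5 mm play a side. Its side guides are 9 mm high and lean outward 12 degrees, to 37.5 mm from the middle, so 15 mm of a seated module's sides stand free above them; the wall toward the hinge is 24 mm high but only 48 mm wide
- sled (a joint): position of the sled, m, -0.095 to 0.095, growing toward the probe (the stage's -y). Sliding friction about 1.5 N; it stays where it is left. A bay is in line with the flipper plate when its centre is level with the hinge middle along the track: bay0 at +0.090, bay1 at 0, bay2 at -0.090; within 2 mm will do. Slide it only with the flipper plate swung back
- sled_knob (a point): middle of the sled's upright black knob, 24 mm thick, 22 mm high, its top 11 mm above this point; stands on the left (+y) end of the sled, whose top is 19 mm below this point
- bay0 (a point): centre of the floor of the end bay farthest from the probe, next to the knob of the sled (height 0.048; 49 mm toward the robot side of the hinge line; bays 90 mm apart), axes as the stage. A bay takes a module with its length along x; side guides 9 mm high lean outward 28 degrees as a lead-in, play 1.5 mm a side at the foot; the side toward the hinge is open. A seated, turned-over module's origin lies 24 mm above this point
- bay1 (a point): centre of the floor of the middle bay of the sled (height 0.048; 49 mm toward the robot side of the hinge line; bays 90 mm apart), axes as the stage. A bay takes a module with its length along x; side guides 9 mm high lean outward 28 degrees as a lead-in, play 1.5 mm a side at the foot; the side toward the hinge is open. A seated, turned-over module's origin lies 24 mm above this point
- bay2 (a point): centre of the floor of the end bay nearest the probe of the sled (height 0.048; 49 mm toward the robot side of the hinge line; bays 90 mm apart), axes as the stage. A bay takes a module with its length along x; side guides 9 mm high lean outward 28 degrees as a lead-in, play 1.5 mm a side at the foot; the side toward the hinge is open. A seated, turned-over module's origin lies 24 mm above this point
- probe_tip (a point): point of the fixed brass needle probe, pointing down, at stage frame (-0.049, -0.140, 0.081), 9 mm above the backs of modules in the sled. Only a module in bay2 can reach it
- module_a: power module, a rectangular block 84 x 60 x 24 mm, 0.15 kg (maybe absent): green circuit board below, finned aluminium heat sink above. Starts on the table, fins up. Origin: centre of the board-side face; x along the 84 mm length, y across the 60 mm width, z from the board to the fin tops (24 mm). Grip it across the 60 mm width
- spot_a (a point): round brass target, 11 mm across in a white ring, on the board-side face of module_a, at the centre of it (0, 0, 0); hidden below until the module is turned over
- module_b: power module, a rectangular block 84 x 60 x 24 mm, 0.15 kg (maybe absent): green circuit board below, finned aluminium heat sink above. Starts on the table, fins up. Origin: centre of the board-side face; x along the 84 mm length, y across the 60 mm width, z from the board to the fin tops (24 mm). Grip it across the 60 mm width
- spot_b (a point): round brass target, 11 mm across in a white ring, on the board-side face of module_b, 13 mm off centre, at (0, +0.013, 0) in the module's frame; hidden below until the module is turned over
- module_c: power module, a rectangular block 84 x 60 x 24 mm, 0.15 kg (maybe absent): green circuit board below, finned aluminium heat sink above. Starts on the table, fins up. Origin: centre of the board-side face; x along the 84 mm length, y across the 60 mm width, z from the board to the fin tops (24 mm). Grip it across the 60 mm width
- spot_c (a point): round brass target, 11 mm across in a white ring, on the board-side face of module_c, 13 mm off centre, at (0, -0.013, 0) in the module's frame; hidden below until the module is turned over
- foil_tape: roll of foil tape, 59 mm across, 48 mm tall; a bystander, not to be disturbed
- reel_solder: solder reel, 57 mm across, 32 mm tall; a bystander, not to be disturbed
- marker_red: red-capped marker lying flat, 128 mm long; a bystander, not to be disturbed
- cutters_blue: blue-handled side cutters lying flat, 140 mm long; a bystander, not to be disturbed
Mind the look-alikes: they are no part of the job. Leave any pink look-alike of the module_b alone. What is shaped like the module_a but blue is not meant.

How it is judged:
By the outcome, as a careful person would: the job done as asked, in the order asked, and still so for the second after the job is handed in, with the robot touching nothing.
Of module_a, module_b, module_c only 2 to 3 are there at a start; the rules pass over those that are not, and their reading is None.
At some moment in a run one of module_a, module_b, module_c may be knocked a few centimetres aside while the robot is not near it.
Once in a run the grip may slacken for a moment while it holds something.
It also fails if it takes over 210 s, if anything falls off the work surface, if the arm or the gripper's body presses on something with over 40 N, if the wrist force passes 120 N, or if a joint passes its speed limit or range.

ROBOT

A 6-joint arm with a two-finger parallel gripper is mounted at the origin on a cart in front of the work surface, level with it; the furniture and walls round the work are solid. World frame = base frame: x ahead of the robot, y to its left, z up, the work surface at z = 0. Lengths are in mm, angles in rad, forces in N, time in s.
With the tool pointing down it reaches from about 300 to 775 mm from the base axis. Payload 14.6 kg.
Tool frame: the origin (TCP) lies where the fingers leave the gripper's body, on its centre line; the fingertips stand 97 mm ahead of it and the grasp point (between the pads) lies ahead of it (grip_depth is the z of the grasp point in the tool frame, in mm); z points along the fingers, y is the line along which they close (so a half turn about z gives the same grasp; the last joint's range is limited). The gripper opens to 94 mm and grips with 3 to 60 N. Pads are 16 mm wide; open, the fingers measure 119 mm over their backs; the gripper's body (75 mm by 177 mm) begins 78 mm behind the grasp point.
Start: joints at [1.08, 0.3, 1.521, -0, 1.321, -0.067], TCP at [226.172, 501.335, 302.646] pointing down, gripper open.
Joint ranges: [-3.03, 3.03], [-0.79, 2.21], [0.23, 2.52], [-1.04, 4.18], [0, 3.07], [-2.55, 2.55]. Speed limits (rad/s): [2.22, 2.22, 2.57, 3.14, 3.14, 3.14].

INTERFACE

Orientations are given as [roll, pitch, yaw] about the fixed x, y, z axes, in that order (R = Rz(yaw) Ry(pitch) Rx(roll)).
In Python, from cell import read_state, camera, sign_off, regions_of, spot_point, grip_depth gives the robot as it stands. The module is installed in compiled form; this text tells all that it offers.
- The arm moves only by the tool send_rows, never from a script. Its argument "series" is a list of rows, each a list of 3 entries, a list of its own where there are three numbers: the shift along the world's x, y, z in mm, then the turn about the world's z in degrees, then the closure, from -1 (fully open) to 1 (shut), so that 0 is half open. A call has 1 to 12 rows; each row shifts and turns the commanded pose from where the row before left it; what a row does not reach is not made up. A row lasts 1/10 s, in which the tool goes at most 50 mm and 8.59 degrees, less where a joint would pass 70% of its speed; a pose out of reach is approached as far as the arm can. A call is refused whole if a number of a shift passes 50 or a number of a turn 8.59, either way. A call with a gripper value outside its range is refused whole. The fingers move at their own pace and stop on an object; "squeeze" is the grip in N (left out, the last holds). Time passes only in rows, so rows that do not move let the fingers close. It gives the time, the measured TCP pose, the force, the opening and the grip force at its end, in the units of the state.
- read_state(): the state, without advancing time (a new reading comes with each control period).
- camera(name): name is "scene" or "top"; returns a dict with "color" (400x640x3 uint8, blue, green, red), "fx", "fy", "cx", "cy" (pixels), "camera_from_world" (4x4, takes a point from world to camera coordinates). Camera axes: x right, y down, z forward; pixel columns grow to the right and rows downward; lengths in mm; the calibration is good to about 2 mm. A picture is of the moment at which its call begins. There is no depth.
- sign_off(): hands the job in; it is judged then, once.
Trained networks look in a picture, given as the dict that the camera call returned (one of the last four; its "shot" number tells which), for a name from the list of things; names that differ only in an ending like _2 or _b are one class to them, and where a whole thing is asked for, a point or a joint stands for the part that bears it (a point fixed in the world has none). Each returns a list of dicts, best first, with "confidence" (0 to 1); they miss things now and then, are a little off and sometimes report something else, mostly with a low value. They report only what shows in the picture. A call takes as long as a camera call. They do not tell look-alikes from the thing itself.
- regions_of(thing, picture): "mask" (400x640 bool, what is visible of it).
- spot_point(thing, picture): "point" ([x, y, z] in mm, in the coordinates of the camera as it stood for that picture, good to about 4 mm: a listed point, or the origin of a listed thing).
The state is a dict: "clock": time; "joints": joint angles; "qd": joint speeds; "effort": joint torques, N m; "eef_pos": TCP position; "eef_rot": TCP orientation; "wrist_force": force on the tool from outside, world axes, zero at the start; "moment": the same for the moment, N m; "finger_gap": finger opening in mm; "finger_force": force on a finger pad.
Only numpy, scipy, OpenCV 4.12 (cv2) and the standard library are available. Lean on these libraries where they do the work, as an engineer would, in place of code of your own. Each camera call takes 0.05 s, during which the arm holds its last target. There are 200 camera calls.

## Working session

There is one attempt and no reset: what is moved stays moved. The work goes in short steps, Python scripts to look and compute and a tool call to move; the robot and the scene stay as the last step left them, time stands still between calls to the robot, and variables do not carry over. Pictures are saved under pics/ and viewed, at most 14 in all, crops included, and the job is handed in when it is done.

Besides the shell and the picture viewer there is one more tool, called after ">>>" by a JSON object that holds its "op" and its "data". send_rows: Moves the arm, as the interface text tells. Its arguments: {"type":"object","properties":{"series":{"type":"array"},"squeeze":{"type":"number"}},"required":["series"]}

```bash
ls; mkdir -p pics; cat > h.py <<'E'
import numpy as np, cv2
from cell import *
def w(pic,p):
    T=np.linalg.inv(np.array(pic["camera_from_world"])); return (T@np.r_[p,1])[:3]
def px(pic,P):
    c=(np.array(pic["camera_from_world"])@np.r_[P,1])[:3]; return np.array([pic["fx"]*c[0]/c[2]+pic["cx"],pic["fy"]*c[1]/c[2]+pic["cy"]])
def ray(pic,u,v,z):
    T=np.linalg.inv(np.array(pic["camera_from_world"])); d=T[:3,:3]@np.array([(u-pic["cx"])/pic["fx"],(v-pic["cy"])/pic["fy"],1]); o=T[:3,3]
    return o+d*(z-o[2])/d[2]
E
cat > a.py <<'E'
from h import *
print(read_state(),grip_depth)
for n in("top","scene"):
    p=camera(n); cv2.imwrite(f"pics/{n}0.png",p["color"])
    print(n,p["fx"],np.linalg.inv(p["camera_from_world"])[:3].round(2).tolist())
    for t in("hinge","flip_grip","flip_nest","sled_knob","bay0","bay1","bay2","probe_tip","module_a","module_b","module_c","stage"):
        for r in spot_point(t,p)[:4]:
            P=w(p,r["point"]); print(t,P.round(1),px(p,P).round(),round(r["confidence"],2))
E
python3 a.py
```

```text
pics
{'clock': 0.0, 'joints': array([ 1.08040929e+00,  3.00511840e-01,  1.52157726e+00, -1.04333390e-05,
        1.32070535e+00, -6.65910521e-02]), 'qd': array([ 2.81392083e-04, -1.33735543e-03,  7.33952165e-05, -1.53073230e-03,
        2.41754499e-04,  5.28562741e-04]), 'effort': array([ 6.61673166e-04, -5.31818032e+01, -3.52738237e+01,  7.08974758e-02,
        2.44608312e-02, -1.24627986e-04]), 'eef_pos': array([226.10326324, 501.21390377, 302.06553299]), 'eef_rot': array([-3.14039285e+00, -6.98865731e-05,  2.71779921e+00]), 'wrist_force': array([-1.03528653, -0.34086521, -0.14868876]), 'moment': array([0.03234787, 0.03474152, 0.01944569]), 'finger_force': 0.0, 'finger_gap': 94.06707509666643} 78.39999999999999
top 393.65701522209343 [[-0.01, -0.99, 0.11, 409.19], [-1.0, 0.01, -0.01, 45.9], [0.01, -0.11, -0.99, 1270.27]]
hinge [564.6 -60.7  47.5] [351. 185.] 0.6
flip_grip [694.2 -56.1  33.3] [348. 145.] 0.76
flip_nest [617.  -66.5  21.1] [352. 169.] 0.8
sled_knob [513.2 161.7  66.2] [279. 201.] 0.59
bay0 [511.2  81.8  42.2] [305. 202.] 0.84
bay0 [ 515.7 -101.9   45.8] [364. 200.] 0
[... 1688 characters left out ...]
 167.] 0.65
probe_tip [ 516.9 -202.4   79.4] [380. 238.] 0.61
module_a [569.6 291.   -2.5] [261. 179.] 0.96
module_a [385.4 207.   -1.5] [247. 225.] 0.88
module_a [541.4 452.    0.9] [221. 166.] 0.78
module_a [ 3.954e+02  3.793e+02 -3.000e-01] [209. 201.] 0.71
module_b [569.6 291.   -2.5] [261. 179.] 0.96
module_b [385.4 207.   -1.5] [247. 225.] 0.88
module_b [541.4 452.    0.9] [221. 166.] 0.78
module_b [ 3.954e+02  3.793e+02 -3.000e-01] [209. 201.] 0.71
module_c [569.6 291.   -2.5] [261. 179.] 0.96
module_c [385.4 207.   -1.5] [247. 225.] 0.88
module_c [541.4 452.    0.9] [221. 166.] 0.78
module_c [ 3.954e+02  3.793e+02 -3.000e-01] [209. 201.] 0.71
stage [562.9 -64.5  -1.1] [347. 224.] 0.7
```

```bash
python3 -c "
import cv2
a=cv2.imread('pics/top0.png')[120:290,150:430];cv2.imwrite('pics/top0c.png',cv2.resize(a,(800,486),interpolation=cv2.INTER_CUBIC))
a=cv2.imread('pics/scene0.png')[110:290,170:430];cv2.imwrite('pics/scene0c.png',cv2.resize(a,(800,554),interpolation=cv2.INTER_CUBIC))"
```

```text
(no output)
```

View pics/top0c.png

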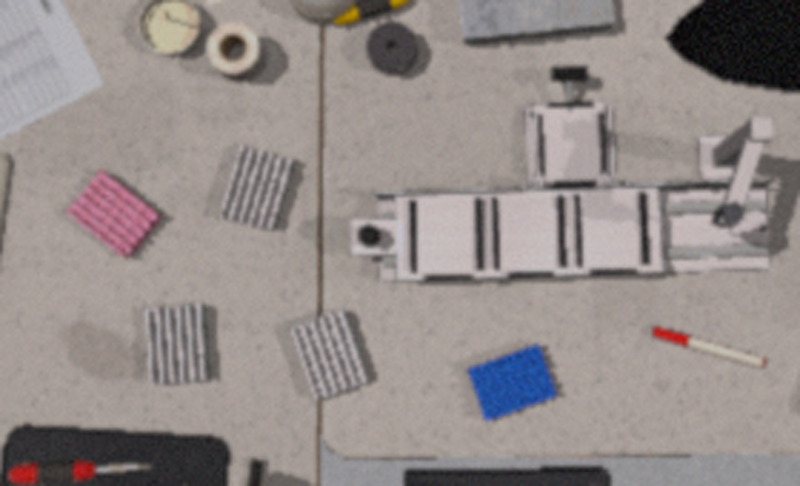

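View pics/scene0c.png

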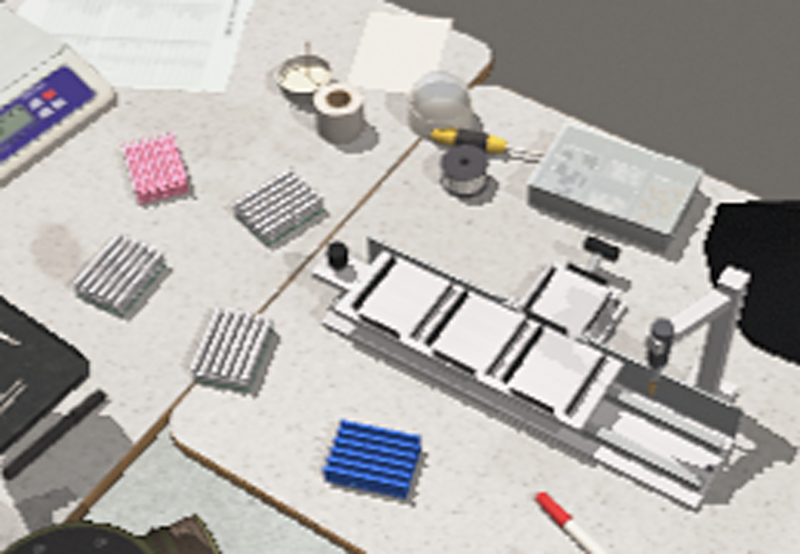

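The three grey finned modules are at top-view pixels (241,185), (212,240) and (266,244). The pink block at (190,194) and the blue one at (329,253) are look-alikes, so I'll leave them. The plate is at rest on the far side and the sled is at about -0.05. Next I'll fit the stage pose and the module poses.

```bash
cat >> h.py <<'E'
from scipy.optimize import least_squares
STG={"hinge":(0,0,48),"flip_grip":(128,0,36),"flip_nest":(49,0,22.5),"probe_tip":(-49,-140,81),"stage":(0,0,0)}
def stage(pics):
    obs=[]
    for p in pics:
        for t,s in STG.items():
            for r in spot_point(t,p)[:1]:
                P=w(p,r["point"])
                if abs(P[2]-s[2])<12: obs.append((t,s,P))
        seen=[]
        for r in spot_point("bay0",p)[:3]: obs.append(("bay",None,w(p,r["point"])))
        for r in spot_point("sled_knob",p)[:1]: obs.append(("knob",None,w(p,r["point"])))
    def f(v):
        x,y,a,s,k=v;e=[];R=np.array([[np.cos(a),-np.sin(a)],[np.sin(a),np.cos(a)]])
        for t,q,P in obs:
            l=R.T@(P[:2]-[x,y])
            if t=="bay": d=l-[-49,-s]; d[1]-=90*np.round(d[1]/90)
            elif t=="knob": d=l-[-49,-s+90+k]
            else: d=l-q[:2]
            e+=list(d)
        return np.array(e)
    r=least_squares(f,[566,-61,.03,-50,83],loss="soft_l1",f_scale=3)
    return r,[(o[0],f(r.x).reshape(-1,2)[i].round(1).tolist()) for i,o in enumerate(obs)]
def sideblock(pics,P0):
    # pose fit of an 84x60x24 block to its mask hulls in the pictures
    ms=[]
    for p in pics:
        b=None
        for r in regions_of("module_a",p):
            m=r["mask"]; c=np.argwhere(m).mean(0)[::-1]
            if np.hypot(*(c-px(p,[*P0,12])))<8: b=m;break
        if b is not None: ms.append((p,b))
    def hull(p,v):
        c,s=np.cos(v[2]),np.sin(v[2])
        q=[px(p,[v[0]+a*c-b*s,v[1]+a*s+b*c,z]) for a in(-42,42) for b in(-30,30) for z in(0,24)]
        return cv2.convexHull(np.array(q,np.float32))[:,0]
    def cost(v):
        c=0
        for p,m in ms:
            S=4; im=np.zeros((400*S,640*S),np.uint8)
            x0,y0=np.array(px(p,[*P0,12])).astype(int)-30
            im=np.zeros((60*S,60*S),np.uint8); cv2.fillConvexPoly(im,np.round((hull(p,v)-[x0,y0]+.5)*S).astype(np.int32),1)
            M=np.kron(m[y0:y0+60,x0:x0+60],np.ones((S,S)))
            c+=np.sum(im!=M)/S/S
        return c
    from scipy.optimize import minimize
    best=None
    for a in np.arange(0,np.pi,np.pi/8):
        r=minimize(cost,[*P0,a],method="Nelder-Mead",options=dict(initial_simplex=[[*P0,a],[P0[0]+6,P0[1],a],[P0[0],P0[1]+6,a],[P0[0],P0[1],a+.2]],xatol=.05,fatol=.05))
        if best is None or r.fun<best.fun: best=r
    return best.x,best.fun,len(ms)
E
cat > b.py <<'E'
from h import *
ps=[camera("top"),camera("scene")]
r,e=stage(ps);print(r.x.round(3).tolist(),e)
for P in((570,292),(383,209),(395,379)):
    for q in([ps[0]],[ps[1]],ps):
        v,c,n=sideblock(q,P);print(v[:2].round(1),np.degrees(v[2]).round(1),round(c,1),n)
E
python3 b.py
```

```text
[564.168, -62.672, 0.025, -53.384, 84.685] [('hinge', [-1.8, 1.1]), ('flip_grip', [-1.1, 1.9]), ('flip_nest', [1.0, 1.2]), ('probe_tip', [-0.2, -1.9]), ('stage', [2.0, 1.4]), ('bay', [0.8, 0.7]), ('bay', [-0.1, 0.3]), ('bay', [-1.3, 0.3]), ('knob', [4.6, -0.9]), ('hinge', [0.3, -0.7]), ('flip_grip', [0.3, -0.9]), ('flip_nest', [-0.4, -1.3]), ('stage', [-0.8, -0.7]), ('bay', [1.4, -0.4]), ('bay', [-4.9, 1.6]), ('bay', [-1.0, -3.2]), ('knob', [1.1, 0.9])]
[569.5 293.4] 163.6 33.4 1
[566. 294.] -14.9 31.6 1
[568.4 293.6] -16.9 80.8 2
[382.8 212.2] 20.2 31.5 1
[380.1 212.3] 20.4 32.3 1
[381.4 212.1] 200.4 74.1 2
[396.8 380.1] 4.7 26.1 1
[393.9 378.9] 5.4 34.1 1
[395.9 379.9] 4.6 70.7 2
```

>>> {"op": "send_rows", "data": {"series": [[[35, -42, 0], 8.5, -1], [[35, -42, 0], 8.5, -1], [[35, -42, 0], 8.5, -0.5], [[35, -42, 0], 0, 0], [[36, -42, 0], 0, 0.06], [[36, -42, 0], 0, 0.06], [[36, -42, 0], 0, 0.06], [[36, -42, 0], 0, 0.06], [[0, 0, -40], 0, 0.06], [[0, 0, -50], 0, 0.06], [[0, 0, 0], 0, 0.06]], "squeeze": 20}}

```text
clock: 3.8
eef_pos: [474.9, 204.9, 207.7]
eef_rot: [-3.138, -0.009, 3.124]
wrist_force: [-0.1, -0.1, 1.1]
finger_gap: 43.9
finger_force: 0.0
```

```bash
python3 -c "
from h import *
s=read_state();print(s['clock'],s['eef_pos'],s['eef_rot'],s['joints'])
p=camera('top');print([w(p,r['point']).round(1) for r in spot_point('sled_knob',p)])
s=read_state();print(s['clock'],s['eef_pos'])"
```

```text
3.8 [474.92234255 204.94191853 207.65872776] [-3.1383047  -0.00893298  3.12379581] [ 3.36563532e-01  3.32346626e-01  1.71363585e+00  1.78410768e-05
  1.10512901e+00 -1.21645873e+00]
[array([ 394. , -209.5,   -1.1])]
3.9 [476.88759047 206.20780072 213.75093729]
```

>>> {"op": "send_rows", "data": {"series": [[[17, -20, 0], 2.4, 0.06], [[16, -20, 0], 0, 0.06], [[0, 0, 0], 0, 0.06], [[0, 0, 0], 0, 0.06], [[0, 0, 0], 0, 0.06]]}}

```text
clock: 4.4
eef_pos: [509.6, 166.8, 214.1]
eef_rot: [3.141, 0.002, -3.116]
wrist_force: [-0.3, 2.3, -0.5]
finger_gap: 44.5
finger_force: 0.0
```

>>> {"op": "send_rows", "data": {"series": [[[0, -1, -25], 0, 0.06], [[0, 0, -25], 0, 0.06], [[0, 0, -15], 0, 0.06], [[0, 0, 0], 0, 0.06], [[0, 0, 0], 0, 0.5], [[0, 0, 0], 0, 0.6], [[0, 0, 0], 0, 0.8], [[0, 0, 0], 0, 0.8]]}}

```text
clock: 5.2
eef_pos: [509.8, 165.1, 148.5]
eef_rot: [3.141, 0.001, -3.117]
wrist_force: [-1.3, 0.2, 5.4]
finger_gap: 23.5
finger_force: 20.0
```

>>> {"op": "send_rows", "data": {"series": [[[-0.3, 10, 0.5], 0, 0.8], [[-0.3, 10, 0], 0, 0.8], [[-0.3, 12, 0], 0, 0.8], [[0, 6, 0], 0, 0.8], [[0, 0, 0], 0, 0.8], [[0, 1, 0], 0, 0.8], [[0, 0, 0], 0, 0.8]]}}

```text
clock: 5.9
eef_pos: [508.9, 203.5, 148.4]
eef_rot: [-3.14, -0.0, -3.116]
wrist_force: [-0.1, -12.3, 6.7]
finger_gap: 23.5
finger_force: 20.0
```

>>> {"op": "send_rows", "data": {"series": [[[0, 1.5, 0], 0, 0.8], [[0, 0, 0], 0, 0.8], [[0, 0, 0], 0, 0.8]]}}

```text
clock: 6.2
eef_pos: [509.0, 203.8, 148.4]
eef_rot: [-3.137, -0.001, -3.116]
wrist_force: [-0.5, -22.9, 10.5]
finger_gap: 23.9
finger_force: 20.0
```

>>> {"op": "send_rows", "data": {"series": [[[0, 1.5, 0], 0, 0.8], [[0, 0, 0], 0, 0.8], [[0, 0, 0], 0, 0.8]]}}

```text
clock: 6.5
eef_pos: [509.1, 204.1, 148.4]
eef_rot: [-3.135, -0.001, -3.117]
wrist_force: [-0.2, -34.4, 12.2]
finger_gap: 23.5
finger_force: 20.0
```

>>> {"op": "send_rows", "data": {"series": [[[0, 1.5, 0], 0, 0.8], [[0, 0, 0], 0, 0.8], [[0, 0, 0], 0, 0.8]]}}

```text
clock: 6.8
eef_pos: [508.9, 208.2, 148.3]
eef_rot: [-3.141, -0.0, -3.117]
wrist_force: [1.8, -4.0, 3.1]
finger_gap: 33.6
finger_force: 2.0
```

>>> {"op": "send_rows", "data": {"series": [[[0, -4.5, 0], 0, 0.8], [[0, 0, 0], 0, 0.8], [[0, 0, 0], 0, 0.8], [[0, 0, 0], 0, 0.8], [[0, 0, 0], 0, 0.8], [[0, 0, 0], 0, 0.8]]}}

```text
clock: 7.4
eef_pos: [509.0, 203.5, 148.2]
eef_rot: [-3.14, 0.0, -3.116]
wrist_force: [1.9, -9.8, 4.7]
finger_gap: 23.6
finger_force: 20.0
```

>>> {"op": "send_rows", "data": {"series": [[[0, -5.5, 0], 0, 0.8], [[0, 0, 0], 0, 0.8], [[0, 0, 0], 0, 0.8]]}}

```text
clock: 7.7
eef_pos: [509.0, 198.5, 148.3]
eef_rot: [3.141, 0.001, -3.117]
wrist_force: [5.8, -1.3, 0.9]
finger_gap: 23.3
finger_force: 20.0
```

>>> {"op": "send_rows", "data": {"series": [[[0, 0, 0], 0, 0.06], [[0, 0, 0], 0, 0.06], [[0, 0, 30], 0, 0.06], [[0, 0, 40], 0, -0.5], [[15, 32, 0], -8.5, -1], [[15, 32, 0], -8.5, -1], [[30, 32, 0], -1, -1], [[0, 0, 0], 0, -1], [[0, 0, 0], 0, -1]]}}

```text
clock: 8.6
eef_pos: [568.3, 294.8, 217.0]
eef_rot: [-3.14, -0.002, 2.853]
wrist_force: [0.5, 0.6, 0.0]
finger_gap: 88.7
finger_force: 0.0
```

```bash
cat > c.py <<'E'
from h import *
ps=[camera("top"),camera("scene")]
r,e=stage(ps);print(r.x.round(3).tolist(),e)
cv2.imwrite("pics/c1.png",np.hstack([cv2.resize(ps[0]["color"][120:290,200:430],(400,296),interpolation=cv2.INTER_CUBIC),cv2.resize(ps[1]["color"][130:290,200:416],(400,296),interpolation=cv2.INTER_CUBIC)]))
s=read_state();print(s["clock"],s["eef_pos"],s["eef_rot"])
E
python3 c.py
```

```text
[564.358, -62.886, 0.022, -91.306, 84.663] [('hinge', [-0.8, 1.2]), ('flip_grip', [-1.9, 1.5]), ('flip_nest', [3.3, -1.1]), ('stage', [1.1, 5.0]), ('bay', [-0.5, -0.3]), ('bay', [-2.6, 1.2]), ('bay', [2.2, 0.4]), ('knob', [3.7, -0.7]), ('hinge', [-1.5, -0.8]), ('flip_grip', [0.8, 1.4]), ('flip_nest', [1.3, -2.2]), ('probe_tip', [-3.2, -1.4]), ('stage', [2.5, -1.7]), ('bay', [1.5, -1.8]), ('bay', [-6.7, -3.2]), ('bay', [-4.1, 5.0]), ('knob', [0.8, 0.7])]
9.4 [568.79455978 294.49129651 218.2139741 ] [3.14158208e+00 1.97005390e-05 2.85235793e+00]
```

View pics/c1.png

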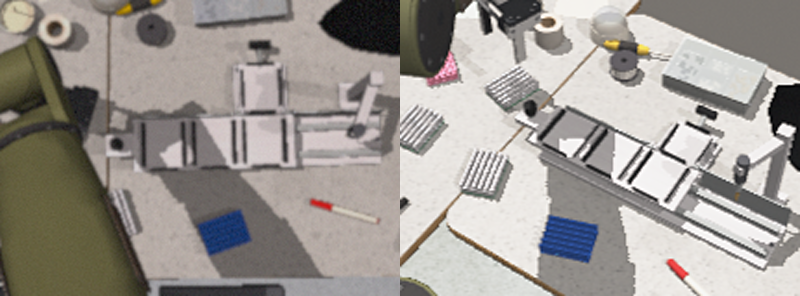

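Both views show the sled aligned for bay2 (estimate -91, measured by the stop as -90), and the gripper above the far module. I'll grasp it now.

>>> {"op": "send_rows", "data": {"series": [[[0, -0.5, -40], 0, -1], [[0, 0, -40], 0, -1], [[0, 0, -30], 0, -1], [[0, 0, 0], 0, -1], [[0, 0, 0], 0, 0.8], [[0, 0, 0], 0, 0.8], [[0, 0, 0], 0, 0.8], [[0, 0, 0], 0, 0.8], [[0, 0, 0], 0, 0.8]], "squeeze": 30}}

```text
clock: 10.3
eef_pos: [569.0, 294.0, 109.1]
eef_rot: [3.141, 0.001, 2.852]
wrist_force: [-1.7, -1.8, 4.6]
finger_gap: 59.6
finger_force: 30.0
```

>>> {"op": "send_rows", "data": {"series": [[[0, 0, 40], 0, 0.8], [[0, 0, 45], 0, 0.8], [[0, 0, 36], 0, 0.8], [[6, -45, 0], 8.5, 0.8], [[6, -45, 0], 8.5, 0.8], [[6, -45, 0], 0.9, 0.8], [[6, -45, 0], 0, 0.8], [[5, -45, 0], 0, 0.8], [[5, -45, 0], 0, 0.8], [[5, -45, 0], 0, 0.8], [[5, -41, 0], 0, 0.8], [[0, 0, 0], 0, 0.8]]}}

```text
clock: 11.5
eef_pos: [612.8, -66.5, 229.1]
eef_rot: [-3.141, -0.0, -3.123]
wrist_force: [0.0, 1.2, -0.7]
finger_gap: 59.7
finger_force: 30.0
```

>>> {"op": "send_rows", "data": {"series": [[[0, 0, -20], 0, 0.8], [[0, 0, -25], 0, 0.8], [[0, 0, -20], 0, 0.8], [[0, 0, 0], 0, 0.8], [[0, 0, 0], 0, 0.8]]}}

```text
clock: 12.0
eef_pos: [612.9, -61.5, 164.8]
eef_rot: [3.142, 0.0, -3.118]
wrist_force: [1.2, -0.3, -1.0]
finger_gap: 59.7
finger_force: 30.0
```

```bash
cat > d.py <<'E'
from h import *
ps=[camera("top"),camera("scene")]
s=read_state();print(s["clock"],s["eef_pos"],s["eef_rot"],s["finger_gap"])
for p in ps:
    for t in("module_a","flip_nest","flip_grip"):
        print(t,[(w(p,r["point"]).round(1).tolist(),round(r["confidence"],2)) for r in spot_point(t,p)])
c=[px(p,s["eef_pos"]-[0,0,70]).astype(int) for p in ps]
cv2.imwrite("pics/d1.png",np.hstack([cv2.resize(p["color"][q[1]-40:q[1]+40,q[0]-40:q[0]+40],(400,400),interpolation=cv2.INTER_CUBIC) for p,q in zip(ps,c)]));print(c)
E
python3 d.py
```

```text
12.1 [613.23656707 -61.73797474 165.6802092 ] [-3.14125855e+00  1.93336570e-03 -3.11849216e+00] 59.796577753680324
module_a [([540.0, 454.6, 2.4], 0.96), ([380.6, 209.5, 0.4], 0.7)]
flip_nest [([722.1, 318.6, -2.8], 0.46)]
flip_grip []
module_a [([612.5, -64.3, 57.0], 0.98), ([384.1, 208.4, -0.6], 0.89), ([351.4, 12.6, 1.1], 0.6), ([371.3, -347.8, -4.1], 0.53), ([396.2, 378.0, -0.8], 0.43)]
flip_nest [([613.7, -60.0, 18.2], 0.45), ([383.1, 197.7, -1.1], 0.28), ([612.0, -62.3, 52.4], 0.27)]
flip_grip []
[array([352, 166]), array([355, 194])]
```

View pics/d1.png

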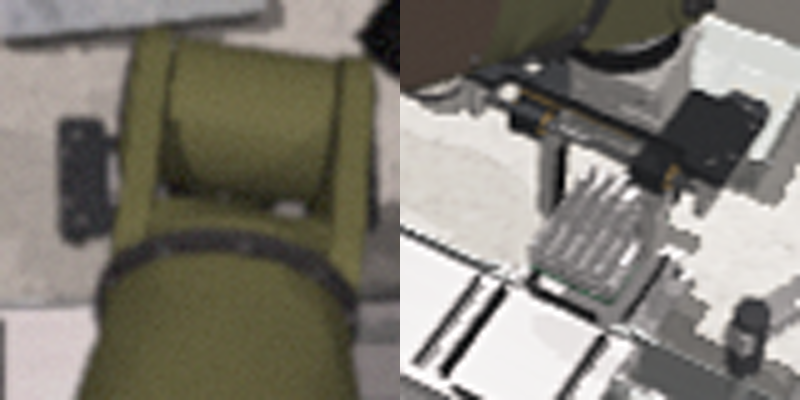

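>>> {"op": "send_rows", "data": {"series": [[[0, 0, -12], 0, 0.8], [[0, 0, -10], 0, 0.8], [[0, 0, -5], 0, 0.8], [[0, 0, 0], 0, 0.8], [[0, 0, 0], 0, 0.8]]}}

```text
clock: 12.9
eef_pos: [612.8, -61.9, 137.1]
eef_rot: [3.142, -0.0, -3.119]
wrist_force: [-0.1, -0.4, -1.0]
finger_gap: 60.0
finger_force: 30.0
```

>>> {"op": "send_rows", "data": {"series": [[[0, 0, -2], 0, 0.8], [[0, 0, -2], 0, 0.8], [[0, 0, -2], 0, 0.8], [[0, 0, 0], 0, 0.8], [[0, 0, 0], 0, 0.8]]}}

```text
clock: 13.4
eef_pos: [613.0, -61.9, 132.1]
eef_rot: [-3.141, 0.001, -3.119]
wrist_force: [-2.3, 0.9, 5.6]
finger_gap: 59.7
finger_force: 30.0
```

>>> {"op": "send_rows", "data": {"series": [[[0, 0, 0], 0, 0], [[0, 0, 0], 0, -0.6], [[0, 0, 0], 0, -0.8], [[0, 0, 30], 0, -0.8], [[0, 0, 30], 0, -0.8], [[40, 1, 0], 0, -0.5], [[39, 1, 0], 0, -0.3], [[0, 0, 0], 0, -0.3], [[0, 0, 0], 0, -0.3]]}}

```text
clock: 14.3
eef_pos: [691.6, -59.8, 190.0]
eef_rot: [3.141, -0.001, -3.118]
wrist_force: [0.2, 0.5, 0.5]
finger_gap: 61.6
finger_force: 0.0
```

```bash
cat > d.py <<'E'
from h import *
import sys
ps=[camera("top"),camera("scene")]
s=read_state();print(s["clock"],s["eef_pos"],s["eef_rot"],s["finger_gap"])
for p in ps:
    for t in sys.argv[3:]:
        print(t,[(w(p,r["point"]).round(1).tolist(),round(r["confidence"],2)) for r in spot_point(t,p)])
P=eval(sys.argv[2])
c=[px(p,P).astype(int) for p in ps]
cv2.imwrite(f"pics/{sys.argv[1]}.png",np.hstack([cv2.resize(p["color"][q[1]-40:q[1]+40,q[0]-40:q[0]+40],(400,400),interpolation=cv2.INTER_CUBIC) for p,q in zip(ps,c)]))
E
python3 d.py d2 "(630,-61,40)" module_a flip_grip
```

```text
14.4 [691.07158553 -59.93335392 191.02032205] [ 3.14147639e+00 -7.63896919e-04 -3.11885605e+00] 61.06797013474989
module_a [([541.6, 454.7, 1.3], 0.8), ([398.7, 378.9, 3.7], 0.79), ([382.0, 208.9, -1.5], 0.66)]
flip_grip []
module_a [([383.6, 203.9, 0.6], 0.77), ([612.3, -62.1, 25.4], 0.68), ([350.4, 15.6, -3.4], 0.63)]
flip_grip [([695.1, -62.5, 36.5], 0.73)]
```

View pics/d2.png

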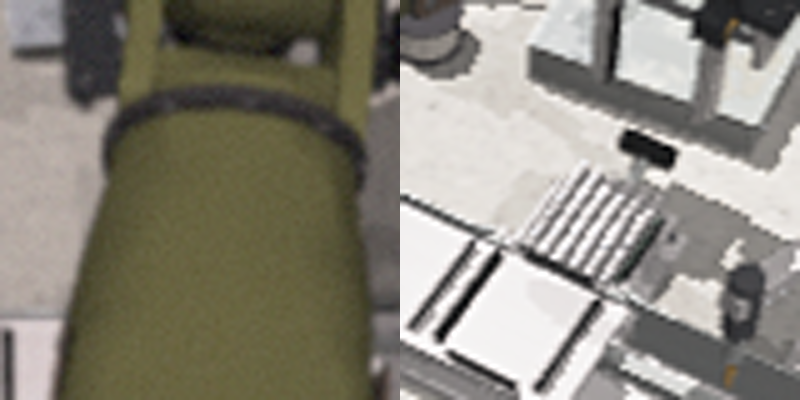

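The scene crop at (595,225) shows the module flat in the nest, with its origin reading z≈25. Next I'll pinch the T-bar.

>>> {"op": "send_rows", "data": {"series": [[[1, 0, -30], 0, -0.3], [[0, 0, -30], 0, -0.3], [[0, 0, -16], 0, -0.3], [[0, 0, 0], 0, -0.3], [[0, 0, 0], 0, 0.5], [[0, 0, 0], 0, 0.5], [[0, 0, 0], 0, 0.5]], "squeeze": 20}}

```text
clock: 15.3
eef_pos: [693.2, -59.8, 116.8]
eef_rot: [3.142, 0.002, -3.119]
wrist_force: [1.3, 18.7, 5.5]
finger_gap: 40.8
finger_force: 10.7
```

>>> {"op": "send_rows", "data": {"series": [[[-1, 1, -2], 0, 0.5], [[0, 0, 0], 0, 0.5], [[0, 0, 0], 0, 0.5]]}}

```text
clock: 15.6
eef_pos: [693.0, -59.2, 116.6]
eef_rot: [-3.141, 0.005, -3.119]
wrist_force: [-0.2, -0.7, 14.0]
finger_gap: 39.8
finger_force: 20.0
```

```bash
python3 -c "
import numpy as np
a=np.radians(-5.36+np.arange(0,181,7.5));R=128.6
x=R*np.cos(a);z=R*np.sin(a)
for i in range(24):print(i,(x[i+1]-x[i]).round(1),((x[i+1]-x[i])*.0235).round(1),(z[i+1]-z[i]).round(1),(x[i+1]-x[0]).round(0),(z[i+1]-z[0]).round(0))"
```

```text
0 0.5 0.0 16.8 0.0 17.0
1 -1.7 -0.0 16.7 -1.0 34.0
2 -3.9 -0.1 16.4 -5.0 50.0
3 -6.0 -0.1 15.7 -11.0 66.0
4 -8.0 -0.2 14.8 -19.0 80.0
5 -9.9 -0.2 13.6 -29.0 94.0
6 -11.6 -0.3 12.2 -41.0 106.0
7 -13.1 -0.3 10.6 -54.0 117.0
8 -14.3 -0.3 8.8 -68.0 126.0
9 -15.4 -0.4 6.9 -83.0 133.0
10 -16.1 -0.4 4.8 -99.0 137.0
11 -16.6 -0.4 2.7 -116.0 140.0
12 -16.8 -0.4 0.5 -133.0 141.0
13 -16.7 -0.4 -1.7 -150.0 139.0
14 -16.4 -0.4 -3.9 -166.0 135.0
15 -15.7 -0.4 -6.0 -182.0 129.0
16 -14.8 -0.3 -8.0 -196.0 121.0
17 -13.6 -0.3 -9.9 -210.0 111.0
18 -12.2 -0.3 -11.6 -222.0 99.0
19 -10.6 -0.2 -13.1 -233.0 86.0
20 -8.8 -0.2 -14.3 -242.0 72.0
21 -6.9 -0.2 -15.4 -249.0 57.0
22 -4.8 -0.1 -16.1 -253.0 41.0
23 -2.7 -0.1 -16.6 -256.0 24.0
```

>>> {"op": "send_rows", "data": {"series": [[[0.5, 0, 18], 0, 0.5], [[-1.7, 0, 16.7], 0, 0.5], [[-3.9, -0.1, 16.4], 0, 0.5], [[-6, -0.1, 15.7], 0, 0.5], [[-8, -0.2, 14.8], 0, 0.5], [[0, 0, 0], 0, 0.5], [[0, 0, 0], 0, 0.5]]}}

```text
clock: 16.3
eef_pos: [672.2, -59.6, 196.6]
eef_rot: [-3.141, 0.001, -3.119]
wrist_force: [-2.2, -3.9, 1.2]
finger_gap: 39.9
finger_force: 20.0
```

>>> {"op": "send_rows", "data": {"series": [[[-9.9, -0.2, 13.6], 0, 0.5], [[-11.6, -0.3, 12.2], 0, 0.5], [[-13.1, -0.3, 10.6], 0, 0.5], [[-14.3, -0.3, 8.8], 0, 0.5], [[-15.4, -0.4, 6.9], 0, 0.5], [[-16.1, -0.4, 4.8], 0, 0.5], [[-16.6, -0.4, 2.7], 0, 0.5], [[0, 0, 0], 0, 0.5]]}}

```text
clock: 17.1
eef_pos: [574.5, -62.0, 256.0]
eef_rot: [-3.141, 0.002, -3.119]
wrist_force: [-1.5, -5.9, -0.5]
finger_gap: 39.6
finger_force: 20.0
```

>>> {"op": "send_rows", "data": {"series": [[[-16.8, -0.4, 0.5], 0, 0.5], [[-16.7, -0.4, -1.7], 0, 0.5], [[-16.4, -0.4, -3.9], 0, 0.5], [[-15.7, -0.4, -6], 0, 0.5], [[0, 0, 0], 0, 0.5], [[0, 0, 0], 0, 0.5]]}}

```text
clock: 17.7
eef_pos: [509.7, -63.5, 245.5]
eef_rot: [-3.14, 0.002, -3.119]
wrist_force: [-7.2, -4.6, 13.1]
finger_gap: 38.9
finger_force: 20.0
```

>>> {"op": "send_rows", "data": {"series": [[[-14.8, -0.3, -8], 0, 0.5], [[-13.6, -0.3, -9.9], 0, 0.5], [[-12.2, -0.3, -11.6], 0, 0.5], [[-10.6, -0.2, -13.1], 0, 0.5], [[-8.8, -0.2, -14.3], 0, 0.5], [[0, 0, 0], 0, 0.5], [[0, 0, 0], 0, 0.5]]}}

```text
clock: 18.4
eef_pos: [449.3, -65.1, 186.9]
eef_rot: [-3.14, -0.001, -3.119]
wrist_force: [-7.8, -10.1, 1.5]
finger_gap: 39.7
finger_force: 20.0
```

>>> {"op": "send_rows", "data": {"series": [[[-3.5, -0.1, -7.7], 0, 0.5], [[-3.4, -0.1, -7.7], 0, 0.5], [[-2.4, -0.1, -8], 0, 0.5], [[-2.4, 0, -8], 0, 0.5], [[-1.3, 0, -8], 0, 0.5], [[0, 0, 0], 0, 0.5]]}}

```text
clock: 19.0
eef_pos: [436.4, -65.4, 147.0]
eef_rot: [-3.14, -0.001, -3.119]
wrist_force: [-5.0, -11.5, -0.6]
finger_gap: 39.5
finger_force: 20.0
```

>>> {"op": "send_rows", "data": {"series": [[[-1, 0, -4], 0, 0.5], [[0, 0, -4], 0, 0.5], [[0, 0, 0], 0, 0.5], [[0, 0, 0], 0, 0.5]]}}

```text
clock: 19.4
eef_pos: [435.4, -65.4, 139.4]
eef_rot: [-3.14, -0.001, -3.119]
wrist_force: [-6.3, -13.2, -1.1]
finger_gap: 39.9
finger_force: 20.0
```

>>> {"op": "send_rows", "data": {"series": [[[0, -1, -2], 0, 0.5], [[0, 0, -1], 0, 0.5], [[0, 0, 0], 0, 0.5], [[0, 0, 0], 0, 0.5]]}}

```text
clock: 19.8
eef_pos: [435.2, -65.6, 136.4]
eef_rot: [3.141, -0.002, -3.119]
wrist_force: [-8.3, -2.4, 1.4]
finger_gap: 40.0
finger_force: 20.0
```

>>> {"op": "send_rows", "data": {"series": [[[0, 0, -2], 0, 0.5], [[0, 0, 0], 0, 0.5], [[0, 0, 0], 0, 0.5]]}}

```text
clock: 20.1
eef_pos: [435.1, -65.6, 134.3]
eef_rot: [3.141, -0.002, -3.119]
wrist_force: [-8.4, -4.1, -0.4]
finger_gap: 40.0
finger_force: 20.0
```

```bash
python3 d.py d3 "(500,-61,60)" flip_grip flip_nest module_a
```

```text
20.2 [435.11273959 -65.61865271 134.26175997] [ 3.14126432e+00 -2.02550156e-03 -3.11854330e+00] 40.19348886562481
flip_grip [([566.5, -59.0, 1.8], 0.57), ([397.1, 378.7, 0.9], 0.28)]
flip_nest [([516.6, -62.4, 76.0], 0.56)]
module_a [([541.4, 455.3, -0.4], 0.78), ([348.1, 9.3, -2.7], 0.65), ([394.0, 379.2, -3.3], 0.59)]
flip_grip [([437.9, -65.7, 71.4], 0.6), ([563.7, -64.2, 48.4], 0.25)]
flip_nest [([518.4, -63.9, 71.6], 0.59)]
module_a [([349.9, 10.4, 1.0], 0.91), ([380.4, 207.8, 1.3], 0.62)]
```

View pics/d3.png

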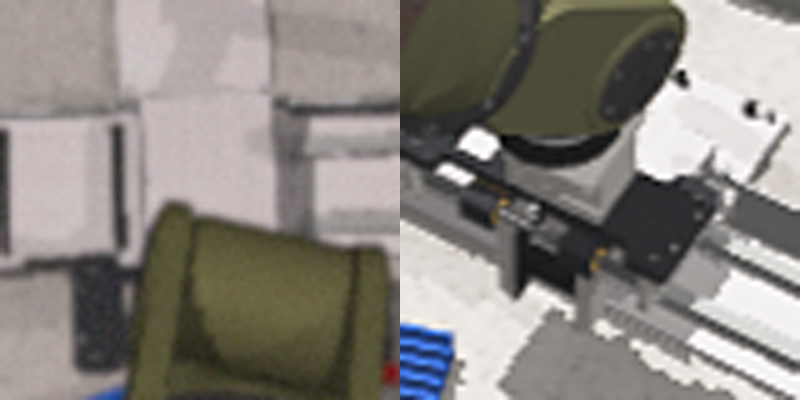

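>>> {"op": "send_rows", "data": {"series": [[[-1.5, 0, -2], 0, 0.5], [[0, 0, -1], 0, 0.5], [[0, 0, 0], 0, 0.5], [[0, 0, 0], 0, 0.5]]}}

```text
clock: 20.9
eef_pos: [434.5, -65.7, 131.2]
eef_rot: [3.141, -0.0, -3.119]
wrist_force: [-4.1, 1.0, 4.0]
finger_gap: 39.6
finger_force: 20.0
```

>>> {"op": "send_rows", "data": {"series": [[[0, 0, -2], 0, 0.5], [[0, 0, -1], 0, 0.5], [[0, 0, 0], 0, 0.5], [[0, 0, 0], 0, 0.5]]}}

```text
clock: 21.3
eef_pos: [434.3, -65.7, 127.8]
eef_rot: [3.141, -0.001, -3.119]
wrist_force: [-4.8, 0.3, -0.8]
finger_gap: 39.7
finger_force: 20.0
```

>>> {"op": "send_rows", "data": {"series": [[[0, 0, 0], 0, -0.3], [[0, 0, 0], 0, -0.3], [[0, 0, 30], 0, -0.3], [[0, 0, 30], 0, -0.3], [[2, 0, 0], 0, 1], [[0, 0, 0], 0, 1], [[0, 0, 0], 0, 1], [[0, 0, 0], 0, 1], [[0, 0, 0], 0, 1]]}}

```text
clock: 22.2
eef_pos: [436.4, -65.8, 187.4]
eef_rot: [3.141, -0.001, -3.119]
wrist_force: [0.3, 0.8, 0.5]
finger_gap: 24.3
finger_force: 0.0
```

>>> {"op": "send_rows", "data": {"series": [[[0, 0, -7], 0, 1], [[0, 0, -3], 0, 1], [[0, 0, -3], 0, 1], [[0, 0, 0], 0, 1], [[0, 0, 0], 0, 1]]}}

```text
clock: 22.7
eef_pos: [436.6, -65.8, 175.0]
eef_rot: [3.142, -0.0, -3.119]
wrist_force: [0.3, -0.1, 0.1]
finger_gap: 0.1
finger_force: 0.0
```

>>> {"op": "send_rows", "data": {"series": [[[0, 0, -2], 0, 1], [[0, 0, -2], 0, 1], [[0, 0, -2], 0, 1], [[0, 0, 0], 0, 1], [[0, 0, 0], 0, 1]]}}

```text
clock: 23.2
eef_pos: [436.6, -65.8, 169.0]
eef_rot: [3.142, -0.0, -3.119]
wrist_force: [-0.5, -0.3, -0.1]
finger_gap: 0.6
finger_force: 0.0
```

>>> {"op": "send_rows", "data": {"series": [[[0, 0, -2], 0, 1], [[0, 0, -2], 0, 1], [[0, 0, 0], 0, 1], [[0, 0, 0], 0, 1]]}}

```text
clock: 23.6
eef_pos: [436.6, -65.9, 165.8]
eef_rot: [-3.141, 0.0, -3.119]
wrist_force: [-7.3, 1.0, 18.0]
finger_gap: 0.5
finger_force: 8.4
```

Pressing on the bar met contact at z=69, so the plate is fully over at 180°. I'll re-grip it and swing it back.

>>> {"op": "send_rows", "data": {"series": [[[0, 0, 20], 0, 1], [[-1.5, 0, 0], 0, -0.3], [[0, 0, 0], 0, -0.3], [[0, 0, 0], 0, -0.3], [[0, 0, 0], 0, -0.3], [[0, 0, -20], 0, -0.3], [[0, 0, -26], 0, -0.3], [[0, 0, 0], 0, -0.3], [[0, 0, 0], 0, 0.5], [[0, 0, 0], 0, 0.5], [[0, 0, 0], 0, 0.5]]}}

```text
clock: 24.7
eef_pos: [435.4, -65.7, 139.8]
eef_rot: [3.141, 0.001, -3.119]
wrist_force: [-0.0, 1.4, 1.8]
finger_gap: 39.6
finger_force: 20.0
```

>>> {"op": "send_rows", "data": {"series": [[[2.7, 0.1, 16.6], 0, 0.5], [[4.8, 0.1, 16.1], 0, 0.5], [[6.9, 0.2, 15.4], 0, 0.5], [[8.8, 0.2, 14.3], 0, 0.5], [[10.6, 0.2, 13.1], 0, 0.5], [[12.2, 0.3, 11.6], 0, 0.5], [[13.6, 0.3, 9.9], 0, 0.5], [[14.8, 0.3, 8], 0, 0.5], [[0, 0, 0], 0, 0.5], [[0, 0, 0], 0, 0.5]]}}

```text
clock: 25.7
eef_pos: [509.6, -63.8, 244.9]
eef_rot: [3.141, 0.002, -3.118]
wrist_force: [-0.0, 4.3, 5.7]
finger_gap: 39.7
finger_force: 20.0
```

>>> {"op": "send_rows", "data": {"series": [[[15.7, 0.4, 6], 0, 0.5], [[16.4, 0.4, 3.9], 0, 0.5], [[16.7, 0.4, 1.7], 0, 0.5], [[16.8, 0.4, -0.5], 0, 0.5], [[16.6, 0.4, -2.7], 0, 0.5], [[16.1, 0.4, -4.8], 0, 0.5], [[15.4, 0.4, -6.9], 0, 0.5], [[14.3, 0.3, -8.8], 0, 0.5], [[13.1, 0.3, -10.6], 0, 0.5], [[11.6, 0.3, -12.2], 0, 0.5], [[9.9, 0.2, -13.6], 0, 0.5], [[0, 0, 0], 0, 0.5]]}}

```text
clock: 26.9
eef_pos: [673.8, -59.8, 196.1]
eef_rot: [3.142, 0.006, -3.118]
wrist_force: [11.3, 3.0, 3.8]
finger_gap: 39.8
finger_force: 20.0
```

>>> {"op": "send_rows", "data": {"series": [[[8, 0.2, -14.8], 0, 0.5], [[6, 0.1, -15.7], 0, 0.5], [[3.9, 0.1, -16.4], 0, 0.5], [[1.7, 0, -16.7], 0, 0.5], [[-0.5, 0, -14], 0, 0.5], [[0, 0, -4], 0, 0.5], [[0, 0, 0], 0, 0.5], [[0, 0, 0], 0, 0.5]]}}

```text
clock: 27.7
eef_pos: [691.6, -59.3, 114.2]
eef_rot: [3.141, 0.003, -3.118]
wrist_force: [7.8, 4.1, -4.4]
finger_gap: 39.6
finger_force: 20.0
```

>>> {"op": "send_rows", "data": {"series": [[[0, 0, 0], 0, -0.3], [[0, 0, 0], 0, -0.3], [[0, 0, 30], 0, -0.3], [[0, 0, 16], 0, 1], [[0, 0, 0], 0, 1], [[0, 0, 0], 0, 1], [[0, 0, 0], 0, 1], [[0, 0, 0], 0, 1], [[0, 0, -10], 0, 1], [[0, 0, -8], 0, 1], [[0, 0, 0], 0, 1]]}}

```text
clock: 28.8
eef_pos: [691.7, -59.9, 142.2]
eef_rot: [-3.141, 0.002, -3.119]
wrist_force: [0.9, 0.7, 6.8]
finger_gap: 1.8
finger_force: 3.3
```

>>> {"op": "send_rows", "data": {"series": [[[0, 0, -1.5], 0, 1], [[0, 0, 0], 0, 1], [[0, 0, 0], 0, 1]]}}

```text
clock: 29.1
eef_pos: [691.8, -60.0, 141.8]
eef_rot: [-3.141, 0.003, -3.119]
wrist_force: [-3.1, -0.4, 16.2]
finger_gap: 0.4
finger_force: 8.2
```

>>> {"op": "send_rows", "data": {"series": [[[0, 0, 35], 0, 0.06], [[0, 0, 38], 0, 0.06], [[-30.5, 43, 0], 0, 0.06], [[-30.5, 43, 0], 0, 0.06], [[-30.5, 43, 0], 0, 0.06], [[-30.5, 43, 0], 0, 0.06], [[-30.5, 43, 0], 0, 0.06], [[-30.5, 43, 0], 0, 0.06], [[0, 0, 0], 0, 0.06], [[0, 0, 0], 0, 0.06]]}}

```text
clock: 30.1
eef_pos: [517.3, 185.5, 212.9]
eef_rot: [-3.141, -0.0, -3.117]
wrist_force: [0.5, -0.5, 0.6]
finger_gap: 44.5
finger_force: 0.0
```

```bash
python3 d.py d4 "(520,-61,60)" bay0 spot_a module_a flip_grip sled_knob
```

```text
30.2 [518.11084889 184.15760788 212.95077579] [-3.14134609e+00 -3.49303026e-04 -3.11952655e+00] 44.14014833917743
bay0 [([518.1, -61.3, 45.5], 0.88), ([510.6, 117.1, 41.9], 0.78), ([513.5, 28.0, 48.7], 0.71), ([726.3, 143.5, -4.5], 0.43)]
spot_a [([516.9, -62.5, 68.5], 0.8), ([348.7, 9.9, -0.2], 0.72), ([397.8, 392.8, -3.3], 0.7), ([534.7, 460.2, -0.6], 0.61), ([724.1, 319.0, -1.6], 0.46)]
module_a [([394.3, 377.8, 0.2], 0.97), ([517.5, -61.4, 75.2], 0.72), ([542.0, 453.0, -2.6], 0.71), ([349.2, 9.0, -1.3], 0.57), ([726.1, 143.1, -3.1], 0.16)]
flip_grip [([691.0, -59.7, 33.2], 0.9), ([516.6, -204.7, 78.9], 0.75), ([375.2, -340.9, 0.7], 0.59)]
sled_knob []
bay0 [([515.6, -64.1, 43.9], 0.92), ([506.0, 121.4, 43.3], 0.79), ([511.1, 26.0, 50.1], 0.74)]
spot_a [([510.3, -64.3, 69.3], 0.98), ([351.4, 9.7, -0.3], 0.9), ([394.3, 390.1, 2.5], 0.79), ([383.6, 196.5, 3.2], 0.73), ([533.3, 461.7, -4.7], 0.58), ([719.5, 315.0, -1.6], 0.54), ([506.7, 120.2, 45.5], 0.16)]
module_a [([515.2, -65.8, 71.1], 0.97), ([347.8, 8.8, -1.4], 0.82), ([382.0, 207.7, 0.0], 0.69), ([394.1, 376.0, 2.2], 0.63), ([538.4, 452.6, 0.2], 0.36)]
flip_grip [([509.8, 202.1, 72.1], 0.65), ([692.0, -56.9, 38.2], 0.59)]
sled_knob [([509.2, 202.0, 70.3], 0.82)]
```

View pics/d4.png

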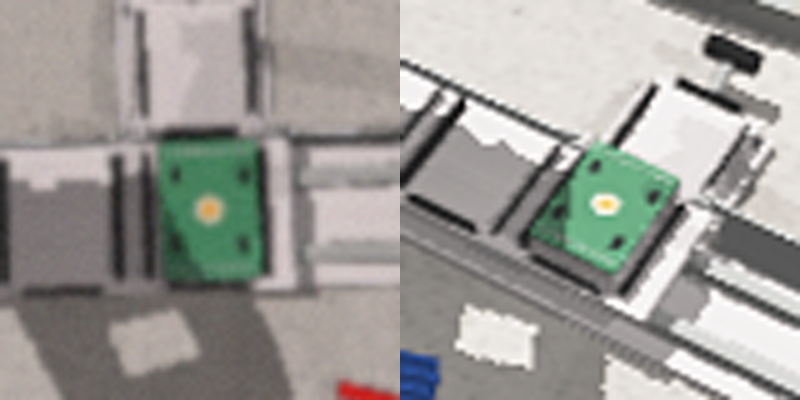

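The board side is up and seated in bay2, with the target dead centre at crop (208,209), so this is module_a. Next I'll slide the sled by 90 mm.

>>> {"op": "send_rows", "data": {"series": [[[-9, 14, 0], 0, 0.06], [[0, 0, 0], 0, 0.06], [[0, 0, -25], 0, 0.06], [[0, 0, -25], 0, 0.06], [[0, 0, -14], 0, 0.06], [[0, 0, 0], 0, 0.06], [[0, 0, 0], 0, 0.8], [[0, 0, 0], 0, 0.8], [[0, 0, 0], 0, 0.8]]}}

```text
clock: 31.6
eef_pos: [509.0, 199.0, 150.4]
eef_rot: [3.141, 0.002, -3.119]
wrist_force: [0.1, 5.4, 3.1]
finger_gap: 23.9
finger_force: 12.6
```

>>> {"op": "send_rows", "data": {"series": [[[0.5, -15, 0], 0, 0.8], [[0.4, -20, 0], 0, 0.8], [[0.4, -20, 0], 0, 0.8], [[0.4, -20, 0], 0, 0.8], [[0.4, -15, 0], 0, 0.8], [[0, 0, 0], 0, 0.8], [[0, 0, 0], 0, 0.8]]}}

```text
clock: 32.3
eef_pos: [511.2, 108.1, 150.3]
eef_rot: [-3.141, 0.002, -3.12]
wrist_force: [-0.5, -1.1, 7.9]
finger_gap: 23.3
finger_force: 20.0
```

>>> {"op": "send_rows", "data": {"series": [[[0, 0, 0], 0, 0.06], [[0, 0, 0], 0, 0.06], [[0, 0, 35], 0, 0.06], [[0, 0, 40], 0, -1], [[0, 0, 0], 0, -1]]}}

```text
clock: 32.8
eef_pos: [512.0, 109.1, 229.0]
eef_rot: [3.141, 0.007, -3.119]
wrist_force: [-0.6, -0.1, -0.2]
finger_gap: 57.0
finger_force: 0.0
```

```bash
cat > e.py <<'E'
from h import *
import sys
ps=[camera("top"),camera("scene")]
s=read_state();print(s["clock"],s["eef_pos"],s["eef_rot"][2])
for p in ps:
    print([(w(p,r["point"]).round(1).tolist(),round(r["confidence"],2)) for r in spot_point("module_a",p)])
    print("bay",[(w(p,r["point"]).round(1).tolist()) for r in spot_point("bay0",p)])
for P in eval(sys.argv[1]):
    for q in([ps[0]],[ps[1]],ps):
        try: v,c,n=sideblock(q,P);print(v[:2].round(1),np.degrees(v[2]).round(1),round(c,1),n)
        except Exception as ex: print(ex)
E
python3 e.py "[(382,211),(396,380)]"
```

```text
32.9 [510.65280298 108.88978748 224.57111204] -3.1186505741536497
[([393.8, 377.0, -1.3], 0.97), ([380.2, 207.4, 0.9], 0.83), ([515.7, -154.5, 74.3], 0.82), ([543.7, 455.7, 0.7], 0.62), ([351.5, 12.0, 0.8], 0.58)]
bay [[516.8, -151.0, 43.9], [514.4, -64.8, 47.0]]
[([512.5, -156.9, 74.4], 0.89), ([350.1, 10.2, -1.0], 0.82), ([396.6, 379.5, -0.5], 0.8), ([382.4, 207.4, 0.7], 0.6)]
bay [[511.2, -67.9, 50.0], [517.7, -157.6, 45.1], [507.3, 29.1, 44.7]]
[381.7 214.3] 23.2 322.8 1
[379.  210.7] 20.1 33.2 1
[379.9 211.8] 19.5 362.9 2
[396.1 380. ] 4.7 27.6 1
[390.4 377.8] 6.3 267.4 1
[395.  379.7] 5.7 314.6 2
```

>>> {"op": "send_rows", "data": {"series": [[[-26, 20.5, 0], 8.5, -1], [[-26, 20.5, 0], 8.5, -1], [[-26, 20.5, 0], 2, -1], [[-26, 20.5, 0], 0, -1], [[-26, 20.5, 0], 0, -1], [[0, 0, -40], 0, -1], [[0, 0, 0], 0, -1], [[0, 0, 0], 0, -1]]}}

```text
clock: 34.3
eef_pos: [380.9, 211.3, 184.8]
eef_rot: [-3.141, -0.001, -2.787]
wrist_force: [0.1, 0.0, 0.8]
finger_gap: 94.0
finger_force: 0.0
```

>>> {"op": "send_rows", "data": {"series": [[[0, 0, -35], 0, -1], [[0, 0, -30], 0, -1], [[0, 0, -11], 0, -1], [[0, 0, 0], 0, -1], [[0, 0, 0], 0, 0.8], [[0, 0, 0], 0, 0.8], [[0, 0, 0], 0, 0.8], [[0, 0, 0], 0, 0.8], [[0, 0, 0], 0, 0.8]], "squeeze": 30}}

```text
clock: 35.2
eef_pos: [381.0, 211.4, 108.9]
eef_rot: [-3.141, 0.001, -2.787]
wrist_force: [-1.3, -2.8, 6.1]
finger_gap: 59.6
finger_force: 30.0
```

>>> {"op": "send_rows", "data": {"series": [[[0, 0, 40], 0, 0.8], [[0, 0, 45], 0, 0.8], [[0, 0, 36], 0, 0.8], [[29, -34, 0], -8.5, 0.8], [[29, -34, 0], -8.5, 0.8], [[29, -34, 0], -2, 0.8], [[29, -34, 0], 0, 0.8], [[29, -34, 0], 0, 0.8], [[29, -34, 0], 0, 0.8], [[29, -35, 0], 0, 0.8], [[29, -35, 0], 0, 0.8]]}}

```text
clock: 36.3
eef_pos: [613.5, -64.2, 229.1]
eef_rot: [3.141, -0.001, -3.119]
wrist_force: [0.7, 1.1, -0.9]
finger_gap: 59.2
finger_force: 30.0
```

>>> {"op": "send_rows", "data": {"series": [[[0, 0, -20], 0, 0.8], [[0, 0, -30], 0, 0.8], [[0, 0, -20], 0, 0.8], [[0, 0, 0], 0, 0.8], [[0, 0, 0], 0, 0.8]]}}

```text
clock: 36.8
eef_pos: [612.8, -62.5, 159.9]
eef_rot: [3.142, -0.0, -3.119]
wrist_force: [0.5, 0.3, -0.9]
finger_gap: 59.2
finger_force: 30.0
```

```bash
python3 -c "
from h import *
p=camera('scene');s=read_state();print(s['eef_pos'],s['eef_rot'],s['finger_gap'])
print([(w(p,r['point']).round(1).tolist(),round(r['confidence'],2)) for r in spot_point('module_a',p)])"
```

```text
[613.06382854 -62.57511708 160.58579366] [-3.14143954e+00  1.22847910e-03 -3.11865242e+00] 59.65393769488194
[([350.5, 11.1, -0.5], 0.91), ([515.2, -158.7, 73.1], 0.82), ([612.0, -64.3, 49.4], 0.69), ([392.6, 377.2, -0.9], 0.48)]
```

>>> {"op": "send_rows", "data": {"series": [[[0, 1, -12], 0, 0.8], [[0, 0, -8], 0, 0.8], [[0, 0, -3], 0, 0.8], [[0, 0, -2], 0, 0.8], [[0, 0, -2], 0, 0.8], [[0, 0, -1.5], 0, 0.8], [[0, 0, 0], 0, 0.8], [[0, 0, 0], 0, 0.8]]}}

```text
clock: 37.7
eef_pos: [612.8, -61.6, 131.8]
eef_rot: [-3.141, 0.001, -3.119]
wrist_force: [-4.6, -0.2, 4.9]
finger_gap: 59.9
finger_force: 30.0
```

>>> {"op": "send_rows", "data": {"series": [[[0, 0, 0], 0, 0], [[0, 0, 0], 0, -0.6], [[0, 0, 0], 0, -0.8], [[0, 0, 30], 0, -0.8], [[0, 0, 30], 0, -0.8], [[40, 1, 0], 0, -0.5], [[39, 1, 0], 0, -0.3], [[0, 0, 0], 0, -0.3], [[0, 0, 0], 0, -0.3]], "squeeze": 20}}

```text
clock: 38.6
eef_pos: [691.6, -59.5, 189.8]
eef_rot: [3.141, -0.001, -3.119]
wrist_force: [0.1, -0.1, 0.2]
finger_gap: 61.5
finger_force: 0.0
```

```bash
python3 d.py d5 "(630,-61,40)" module_a
```

```text
38.7 [691.04897419 -59.64288979 190.75700399] [ 3.14148047e+00 -6.15900981e-04 -3.11883759e+00] 61.108560992583286
module_a [([540.8, 454.8, 0.2], 0.92), ([398.0, 376.8, 1.2], 0.71), ([515.5, -152.7, 70.6], 0.43)]
module_a [([514.0, -151.3, 73.1], 0.97), ([612.1, -65.5, 21.3], 0.84)]
```

View pics/d5.png

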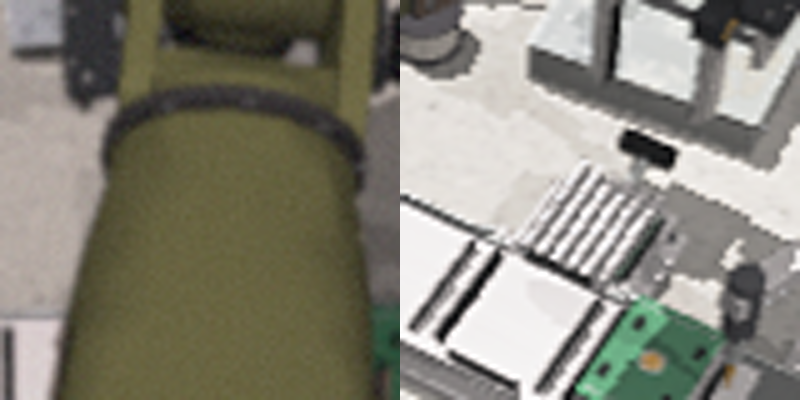

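The second module lies flat in the nest at scene crop (595,225), and bay1 beside it is empty and in line. I'll repeat the flip.

>>> {"op": "send_rows", "data": {"series": [[[1, 0.4, -30], 0, -0.3], [[0, 0, -30], 0, -0.3], [[0, 0, -15], 0, -0.3], [[0, 0, 0], 0, -0.3], [[0, 0, 0], 0, 0.5], [[0, 0, 0], 0, 0.5], [[0, 0, 0], 0, 0.5], [[0, 0, 0], 0, 0.5]]}}

```text
clock: 39.6
eef_pos: [693.1, -59.2, 117.3]
eef_rot: [-3.141, 0.002, -3.119]
wrist_force: [-1.0, -0.1, 5.8]
finger_gap: 39.9
finger_force: 20.0
```

>>> {"op": "send_rows", "data": {"series": [[[0.5, 0, 16.8], 0, 0.5], [[-1.7, 0, 16.7], 0, 0.5], [[-3.9, -0.1, 16.4], 0, 0.5], [[-6, -0.1, 15.7], 0, 0.5], [[-8, -0.2, 14.8], 0, 0.5], [[-9.9, -0.2, 13.6], 0, 0.5], [[-11.6, -0.3, 12.2], 0, 0.5], [[-13.1, -0.3, 10.6], 0, 0.5], [[-14.3, -0.3, 8.8], 0, 0.5], [[-15.4, -0.4, 6.9], 0, 0.5], [[-16.1, -0.4, 4.8], 0, 0.5], [[-16.6, -0.4, 2.7], 0, 0.5]]}}

```text
clock: 40.8
eef_pos: [576.2, -62.0, 258.1]
eef_rot: [-3.141, 0.004, -3.119]
wrist_force: [4.1, -2.1, -3.7]
finger_gap: 39.6
finger_force: 20.0
```

>>> {"op": "send_rows", "data": {"series": [[[-16.8, -0.5, 0.5], 0, 0.5], [[-16.7, -0.5, -1.7], 0, 0.5], [[-16.4, -0.5, -3.9], 0, 0.5], [[-15.7, -0.5, -6], 0, 0.5], [[0, 0, 0], 0, 0.5], [[0, 0, 0], 0, 0.5]]}}

```text
clock: 41.4
eef_pos: [510.4, -63.8, 247.7]
eef_rot: [-3.141, 0.003, -3.119]
wrist_force: [-8.4, 2.4, 13.9]
finger_gap: 39.6
finger_force: 20.0
```

>>> {"op": "send_rows", "data": {"series": [[[-14.8, -0.4, -8], 0, 0.5], [[-13.6, -0.4, -9.9], 0, 0.5], [[-12.2, -0.3, -11.6], 0, 0.5], [[-10.6, -0.3, -13.1], 0, 0.5], [[-8.8, -0.2, -14.3], 0, 0.5], [[-6.9, -0.2, -15.4], 0, 0.5], [[-4.8, -0.1, -16.1], 0, 0.5], [[-2.7, -0.1, -15], 0, 0.5], [[0, 0, -3], 0, 0.5], [[0, 0, 0], 0, 0.5], [[0, 0, 0], 0, 0.5]]}}

```text
clock: 42.5
eef_pos: [435.5, -65.7, 138.9]
eef_rot: [3.141, -0.002, -3.119]
wrist_force: [-9.4, 1.2, -0.3]
finger_gap: 40.0
finger_force: 20.0
```

Next I'll release the bar, press on it with closed fingers to check the plate is fully over, then re-grip.

>>> {"op": "send_rows", "data": {"series": [[[0, 0, 0], 0, -0.3], [[0, 0, 0], 0, -0.3], [[0, 0, 25], 0, -0.3], [[0, 0, 23], 0, 1], [[1, 0, 0], 0, 1], [[0, 0, 0], 0, 1], [[0, 0, 0], 0, 1], [[0, 0, 0], 0, 1], [[0, 0, -10], 0, 1], [[0, 0, -6], 0, 1], [[0, 0, -3], 0, 1], [[0, 0, 0], 0, 1]]}}

```text
clock: 43.7
eef_pos: [437.5, -65.9, 166.8]
eef_rot: [3.141, -0.001, -3.119]
wrist_force: [0.0, 0.4, -0.6]
finger_gap: 0.3
finger_force: 0.0
```

>>> {"op": "send_rows", "data": {"series": [[[0, 0, -2], 0, 1], [[0, 0, 0], 0, 1], [[0, 0, 0], 0, 1]]}}

```text
clock: 44.0
eef_pos: [437.7, -65.9, 166.0]
eef_rot: [-3.141, 0.0, -3.119]
wrist_force: [-3.8, 0.4, 10.0]
finger_gap: 0.7
finger_force: 5.2
```

>>> {"op": "send_rows", "data": {"series": [[[0, 0, 20], 0, 1], [[-2, 0, 0], 0, -0.3], [[0, 0, 0], 0, -0.3], [[0, 0, 0], 0, -0.3], [[0, 0, 0], 0, -0.3], [[0, 0, -20], 0, -0.3], [[0, 0, -26], 0, -0.3], [[0, 0, 0], 0, -0.3], [[0, 0, 0], 0, 0.5], [[0, 0, 0], 0, 0.5], [[0, 0, 0], 0, 0.5]]}}

```text
clock: 45.1
eef_pos: [435.9, -65.7, 140.3]
eef_rot: [3.141, 0.001, -3.119]
wrist_force: [-0.0, 1.9, 0.5]
finger_gap: 40.0
finger_force: 20.0
```

>>> {"op": "send_rows", "data": {"series": [[[2.7, 0.1, 16.6], 0, 0.5], [[4.8, 0.1, 16.1], 0, 0.5], [[6.9, 0.2, 15.4], 0, 0.5], [[8.8, 0.2, 14.3], 0, 0.5], [[10.6, 0.2, 13.1], 0, 0.5], [[12.2, 0.3, 11.6], 0, 0.5], [[13.6, 0.3, 9.9], 0, 0.5], [[14.8, 0.3, 8], 0, 0.5], [[0, 0, 0], 0, 0.5], [[0, 0, 0], 0, 0.5]]}}

```text
clock: 46.1
eef_pos: [510.2, -63.9, 245.4]
eef_rot: [3.141, 0.002, -3.118]
wrist_force: [-0.9, 4.6, 5.7]
finger_gap: 39.7
finger_force: 20.0
```

>>> {"op": "send_rows", "data": {"series": [[[15.7, 0.4, 6], 0, 0.5], [[16.4, 0.4, 3.9], 0, 0.5], [[16.7, 0.4, 1.7], 0, 0.5], [[16.8, 0.4, -0.5], 0, 0.5], [[16.6, 0.4, -2.7], 0, 0.5], [[16.1, 0.4, -4.8], 0, 0.5], [[15.4, 0.4, -6.9], 0, 0.5], [[14.3, 0.3, -8.8], 0, 0.5], [[13.1, 0.3, -10.6], 0, 0.5], [[11.6, 0.3, -12.2], 0, 0.5], [[9.9, 0.2, -13.6], 0, 0.5], [[0, 0, 0], 0, 0.5]]}}

```text
clock: 47.3
eef_pos: [674.3, -59.8, 196.6]
eef_rot: [3.141, 0.006, -3.118]
wrist_force: [11.8, 3.4, 4.4]
finger_gap: 39.6
finger_force: 20.0
```

>>> {"op": "send_rows", "data": {"series": [[[8, 0.2, -14.8], 0, 0.5], [[6, 0.1, -15.7], 0, 0.5], [[3.9, 0.1, -16.4], 0, 0.5], [[1.7, 0, -16.7], 0, 0.5], [[-0.5, 0, -14], 0, 0.5], [[0, 0, -4], 0, 0.5], [[0, 0, 0], 0, 0.5], [[0, 0, 0], 0, 0.5]]}}

```text
clock: 48.1
eef_pos: [692.2, -59.3, 114.7]
eef_rot: [3.141, 0.003, -3.118]
wrist_force: [8.1, 4.2, -4.0]
finger_gap: 39.7
finger_force: 20.0
```

>>> {"op": "send_rows", "data": {"series": [[[0, 0, 0], 0, -0.3], [[0, 0, 0], 0, -0.3], [[0, 0, 30], 0, -0.3], [[0, 0, 16], 0, 1], [[0, 0, 0], 0, 1], [[0, 0, 0], 0, 1], [[0, 0, 0], 0, 1], [[0, 0, 0], 0, 1], [[0, 0, -10], 0, 1], [[0, 0, -9], 0, 1], [[0, 0, -1], 0, 1], [[0, 0, 0], 0, 1]]}}

```text
clock: 49.3
eef_pos: [692.7, -60.0, 141.9]
eef_rot: [-3.141, 0.004, -3.119]
wrist_force: [1.0, 0.7, 16.0]
finger_gap: 0.6
finger_force: 7.7
```

>>> {"op": "send_rows", "data": {"series": [[[0, 0, 35], 0, 0.06], [[0, 0, 38], 0, 0.06], [[-30, 28, 0], 0, 0.06], [[-30, 28, 0], 0, 0.06], [[-30, 28, 0], 0, 0.06], [[-30, 28, 0], 0, 0.06], [[-30, 28, 0], 0, 0.06], [[-30.5, 28, 0], 0, 0.06], [[0, 0, 0], 0, 0.06], [[0, 0, 0], 0, 0.06], [[0, 0, 0], 0, 0.06]]}}

```text
clock: 50.4
eef_pos: [511.8, 107.6, 212.9]
eef_rot: [-3.141, -0.0, -3.119]
wrist_force: [-0.1, 0.0, 0.1]
finger_gap: 44.1
finger_force: 0.0
```

```bash
python3 d.py d6 "(520,-91,60)" spot_a module_a flip_grip sled_knob
```

```text
50.5 [511.81566786 107.36317935 212.90350663] [-3.14147820e+00 -3.32839171e-04 -3.11986261e+00] 44.447384673926926
spot_a [([397.0, 396.3, -0.9], 0.97), ([519.5, -74.6, 71.1], 0.84), ([527.5, 461.6, -2.8], 0.82), ([520.0, -154.6, 71.7], 0.68), ([349.2, 11.3, -1.1], 0.54)]
module_a [([394.8, 378.3, 0.0], 0.77), ([518.5, -155.6, 74.0], 0.64), ([515.7, -67.0, 70.0], 0.64), ([541.6, 456.1, 0.5], 0.59), ([351.5, 11.0, 1.2], 0.53)]
flip_grip [([691.5, -60.8, 34.2], 0.71)]
sled_knob []
spot_a [([515.3, -156.8, 66.7], 0.93), ([513.1, -74.8, 73.9], 0.69), ([351.4, 11.9, -0.0], 0.63), ([393.1, 392.8, 0.3], 0.56), ([515.4, -67.0, 70.6], 0.5)]
module_a [([517.5, -155.3, 70.0], 0.97), ([515.3, -66.7, 73.5], 0.87), ([348.1, 8.5, -2.2], 0.86), ([394.9, 377.9, 0.6], 0.71)]
flip_grip [([690.3, -58.7, 35.1], 0.81)]
sled_knob [([511.2, 111.1, 69.2], 0.96)]
```

View pics/d6.png

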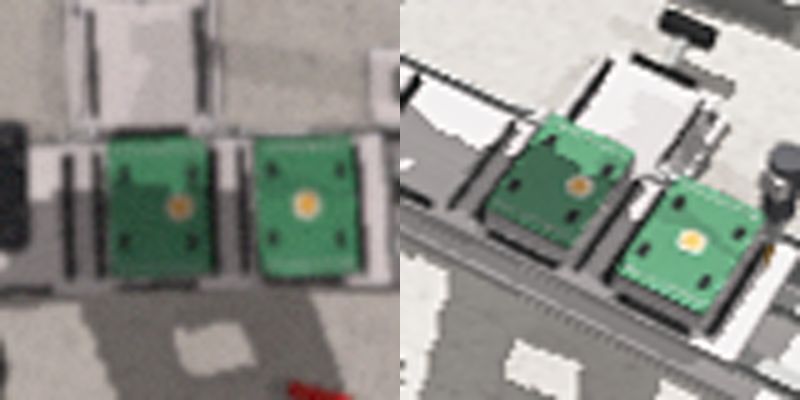

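Both turned modules are seated, with targets at crop top (180,208) and (307,205). I'll slide the sled so that bay0 lines up with the plate.

>>> {"op": "send_rows", "data": {"series": [[[-0.5, 1, -25], 0, 0.06], [[0, 0, -25], 0, 0.06], [[0, 0, -13], 0, 0.06], [[0, 0, 0], 0, 0.06], [[0, 0, 0], 0, 0.8], [[0, 0, 0], 0, 0.8], [[0, 0, 0], 0, 0.8], [[0, 0, 0], 0, 0.8]]}}

```text
clock: 51.7
eef_pos: [511.1, 109.1, 151.2]
eef_rot: [3.141, 0.002, -3.119]
wrist_force: [-0.9, -0.9, 5.6]
finger_gap: 23.9
finger_force: 20.0
```

>>> {"op": "send_rows", "data": {"series": [[[0.5, -15, 0], 0, 0.8], [[0.4, -20, 0], 0, 0.8], [[0.4, -20, 0], 0, 0.8], [[0.4, -20, 0], 0, 0.8], [[0.4, -14.5, 0], 0, 0.8], [[0, 0, 0], 0, 0.8], [[0, 0, 0], 0, 0.8]]}}

```text
clock: 52.4
eef_pos: [513.3, 18.9, 151.2]
eef_rot: [-3.141, 0.002, -3.12]
wrist_force: [0.1, -0.6, 8.2]
finger_gap: 23.5
finger_force: 20.0
```

>>> {"op": "send_rows", "data": {"series": [[[0, 0, 0], 0, 0.06], [[0, 0, 0], 0, 0.06], [[0, 0, 35], 0, 0.06], [[0, 0, 40], 0, -1], [[0, 0, 0], 0, -1]]}}

```text
clock: 52.9
eef_pos: [514.1, 19.7, 229.9]
eef_rot: [-3.141, 0.007, -3.119]
wrist_force: [0.3, 0.1, -0.5]
finger_gap: 57.0
finger_force: 0.0
```

```bash
python3 e.py "[(396,380)]"
```

```text
53.0 [512.79093189  19.6745623  225.51625453] -3.1185624572398223
[([518.7, -154.1, 69.9], 0.92), ([392.1, 376.5, 0.9], 0.9), ([517.6, -242.3, 72.9], 0.78), ([541.4, 453.7, 1.3], 0.69)]
bay [[518.6, -152.9, 49.3], [512.2, -62.7, 45.8], [520.9, -242.9, 47.3]]
[([519.6, -156.4, 67.5], 0.85), ([351.7, 13.4, -0.8], 0.79), ([517.3, -240.5, 70.5], 0.56), ([515.0, -200.6, 80.9], 0.55)]
bay [[510.6, -62.2, 44.4], [514.6, -155.1, 47.0], [520.8, -243.6, 45.6], [690.2, -61.4, 39.3], [512.9, 24.1, 68.8]]
[396.8 380. ] 4.7 33.2 1
[396. 380.] 0.0 0.0 0
[396.8 380. ] 4.7 33.2 1
```

>>> {"op": "send_rows", "data": {"series": [[[-14.7, 45, 0], 3.6, -1], [[-14.7, 45, 0], 0, -1], [[-14.7, 45, 0], 0, -1], [[-14.7, 45, 0], 0, -1], [[-14.6, 45, 0], 0, -1], [[-14.6, 45, 0], 0, -1], [[-14.6, 45, 0], 0, -1], [[-14.6, 45, 0], 0, -1], [[0, 0, -30], 0, -1], [[0, 0, 0], 0, -1], [[0, 0, 0], 0, -1]]}}

```text
clock: 54.5
eef_pos: [395.7, 379.1, 195.3]
eef_rot: [-3.141, -0.001, -3.056]
wrist_force: [-0.2, 0.5, 0.3]
finger_gap: 94.0
finger_force: 0.0
```

```bash
python3 -c "
from h import *
p=camera('scene')
print([(w(p,r['point']).round(1).tolist(),round(r['confidence'],2)) for r in spot_point('module_c',p)])
v=sideblock([p],(396,380));print(v)"
```

```text
[([348.5, 14.2, -0.2], 0.84), ([392.8, 379.7, -0.1], 0.82), ([517.9, -157.1, 71.0], 0.81), ([517.1, -244.6, 72.8], 0.67), ([536.8, 452.8, 1.6], 0.6), ([514.9, -165.3, 72.5], 0.58)]
(array([3.92588549e+02, 3.78863524e+02, 9.12298789e-02]), np.float64(32.0625), 1)
```

>>> {"op": "send_rows", "data": {"series": [[[0, 0.5, -40], 0, -1], [[0, 0, 0], 0, -1]]}}

```text
clock: 54.85
eef_pos: [394.9, 378.7, 152.6]
eef_rot: [-3.139, -0.004, -3.057]
wrist_force: [-0.5, -0.8, 0.2]
finger_gap: 93.7
finger_force: 0.0
```

Still there. I'll grasp it.

>>> {"op": "send_rows", "data": {"series": [[[0, 0, -30], 0, -1], [[0, 0, -16], 0, -1], [[0, 0, 0], 0, -1], [[0, 0, 0], 0, -1], [[0, 0, 0], 0, 0.8], [[0, 0, 0], 0, 0.8], [[0, 0, 0], 0, 0.8], [[0, 0, 0], 0, 0.8], [[0, 0, 0], 0, 0.8]], "squeeze": 30}}

```text
clock: 55.75
eef_pos: [395.7, 380.0, 109.5]
eef_rot: [-3.141, 0.0, -3.056]
wrist_force: [-1.0, -1.6, 3.4]
finger_gap: 59.4
finger_force: 30.0
```

>>> {"op": "send_rows", "data": {"series": [[[0, 0, 40], 0, 0.8], [[0, 0, 45], 0, 0.8], [[0, 0, 36], 0, 0.8], [[0, 0, 0], 0, 0.8]]}}

```text
clock: 56.15
eef_pos: [396.5, 380.9, 235.1]
eef_rot: [3.137, 0.006, -3.056]
wrist_force: [0.7, -0.4, -1.7]
finger_gap: 59.5
finger_force: 30.0
```

>>> {"op": "send_rows", "data": {"series": [[[19.8, -40, 0], -3.6, 0.8], [[19.8, -40, 0], 0, 0.8], [[19.8, -40, 0], 0, 0.8], [[19.8, -40, 0], 0, 0.8], [[19.8, -40, 0], 0, 0.8], [[19.8, -40, 0], 0, 0.8], [[19.7, -40, 0], 0, 0.8], [[19.7, -40, 0], 0, 0.8], [[19.7, -40, 0], 0, 0.8], [[19.7, -40.8, 0], 0, 0.8], [[19.7, -40.8, 0], 0, 0.8], [[0, 0, 0], 0, 0.8]]}}

```text
clock: 57.35
eef_pos: [613.7, -66.0, 228.4]
eef_rot: [-3.141, -0.002, -3.123]
wrist_force: [-0.4, 0.3, -1.7]
finger_gap: 59.8
finger_force: 30.0
```

>>> {"op": "send_rows", "data": {"series": [[[0, 0, -20], 0, 0.8], [[0, 0, -30], 0, 0.8], [[0, 0, -20], 0, 0.8], [[0, 0, 0], 0, 0.8], [[0, 0, 0], 0, 0.8]]}}

```text
clock: 57.85
eef_pos: [612.8, -61.2, 160.2]
eef_rot: [3.141, -0.001, -3.119]
wrist_force: [1.2, -0.3, -1.2]
finger_gap: 60.3
finger_force: 30.0
```

```bash
python3 -c "
from h import *
p=camera('scene');s=read_state();print(s['eef_pos'],s['eef_rot'],s['finger_gap'])
print([(w(p,r['point']).round(1).tolist(),round(r['confidence'],2)) for r in spot_point('module_a',p)])"
```

```text
[613.0743936  -61.29712447 160.96568106] [-3.14151958e+00  4.67642070e-04 -3.11851171e+00] 59.68416002887645
[([611.9, -61.6, 50.9], 0.88), ([519.2, -156.8, 70.0], 0.8), ([350.4, 13.4, -3.6], 0.74), ([517.5, -244.8, 71.5], 0.59), ([522.2, -245.5, 46.4], 0.26)]
```

>>> {"op": "send_rows", "data": {"series": [[[0, -0.2, -12], 0, 0.8], [[0, 0, -8], 0, 0.8], [[0, 0, -3], 0, 0.8], [[0, 0, -2], 0, 0.8], [[0, 0, -2], 0, 0.8], [[0, 0, -1.5], 0, 0.8], [[0, 0, 0], 0, 0.8], [[0, 0, 0], 0, 0.8]]}}

```text
clock: 58.75
eef_pos: [613.0, -61.7, 132.4]
eef_rot: [-3.141, 0.0, -3.119]
wrist_force: [-4.0, 0.3, 4.6]
finger_gap: 59.5
finger_force: 30.0
```

>>> {"op": "send_rows", "data": {"series": [[[0, 0, 0], 0, 0], [[0, 0, 0], 0, -0.6], [[0, 0, 0], 0, -0.8], [[0, 0, 30], 0, -0.8], [[0, 0, 30], 0, -0.8], [[40, 1, 0], 0, -0.5], [[39, 1, 0], 0, -0.3], [[0, 0, 0], 0, -0.3], [[0, 0, 0], 0, -0.3]], "squeeze": 20}}

```text
clock: 59.65
eef_pos: [691.8, -59.6, 190.6]
eef_rot: [3.141, -0.001, -3.119]
wrist_force: [0.5, -0.1, -0.7]
finger_gap: 61.4
finger_force: 0.0
```

```bash
python3 d.py d7 "(630,-61,40)" module_a
```

```text
59.75 [691.24223486 -59.7305298  191.59023589] [ 3.14148938e+00 -6.85293354e-04 -3.11882127e+00] 61.36011052599211
module_a [([521.3, -240.9, 73.2], 0.74), ([515.8, -153.7, 70.8], 0.65), ([539.2, 453.5, -0.3], 0.63)]
module_a [([349.1, 11.0, -4.8], 0.9), ([518.4, -159.0, 69.6], 0.79), ([515.6, -244.2, 71.5], 0.71), ([508.8, -58.0, 44.7], 0.17)]
```

View pics/d7.png

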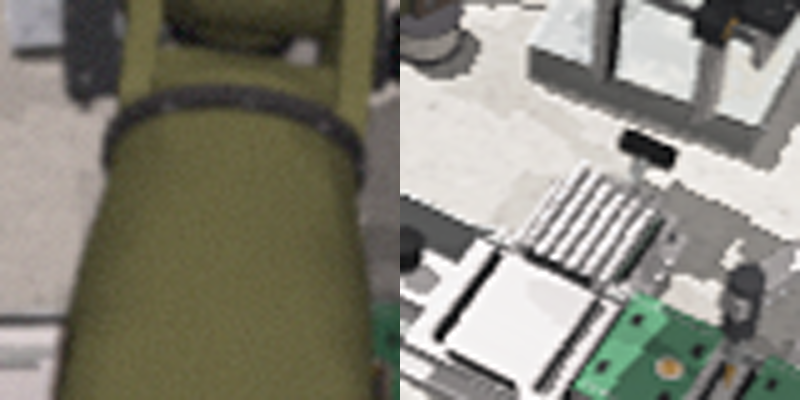

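The third module lies flat in the nest at scene crop (595,225), and empty bay0 is in line with it. I'll flip this one too.

>>> {"op": "send_rows", "data": {"series": [[[1, 0.4, -30], 0, -0.3], [[0, 0, -30], 0, -0.3], [[0, 0, -16], 0, -0.3], [[0, 0, 0], 0, -0.3], [[0, 0, 0], 0, 0.5], [[0, 0, 0], 0, 0.5], [[0, 0, 0], 0, 0.5], [[0, 0, 0], 0, 0.5]]}}

```text
clock: 60.65
eef_pos: [693.3, -59.2, 117.3]
eef_rot: [-3.141, 0.002, -3.119]
wrist_force: [-1.0, 1.5, 6.7]
finger_gap: 40.2
finger_force: 20.0
```

>>> {"op": "send_rows", "data": {"series": [[[0.5, 0, 16.8], 0, 0.5], [[-1.7, 0, 16.7], 0, 0.5], [[-3.9, -0.1, 16.4], 0, 0.5], [[-6, -0.1, 15.7], 0, 0.5], [[-8, -0.2, 14.8], 0, 0.5], [[-9.9, -0.2, 13.6], 0, 0.5], [[-11.6, -0.3, 12.2], 0, 0.5], [[-13.1, -0.3, 10.6], 0, 0.5], [[-14.3, -0.3, 8.8], 0, 0.5], [[-15.4, -0.4, 6.9], 0, 0.5], [[-16.1, -0.4, 4.8], 0, 0.5], [[-16.6, -0.4, 2.7], 0, 0.5]]}}

```text
clock: 61.85
eef_pos: [576.4, -62.1, 258.1]
eef_rot: [-3.141, 0.004, -3.119]
wrist_force: [5.0, -0.5, -3.4]
finger_gap: 39.5
finger_force: 20.0
```

>>> {"op": "send_rows", "data": {"series": [[[-16.8, -0.5, 0.5], 0, 0.5], [[-16.7, -0.5, -1.7], 0, 0.5], [[-16.4, -0.5, -3.9], 0, 0.5], [[-15.7, -0.5, -6], 0, 0.5], [[0, 0, 0], 0, 0.5], [[0, 0, 0], 0, 0.5]]}}

```text
clock: 62.45
eef_pos: [510.6, -63.8, 247.7]
eef_rot: [-3.141, 0.003, -3.119]
wrist_force: [-8.6, 3.4, 14.4]
finger_gap: 39.4
finger_force: 20.0
```

>>> {"op": "send_rows", "data": {"series": [[[-14.8, -0.4, -8], 0, 0.5], [[-13.6, -0.4, -9.9], 0, 0.5], [[-12.2, -0.3, -11.6], 0, 0.5], [[-10.6, -0.3, -13.1], 0, 0.5], [[-8.8, -0.2, -14.3], 0, 0.5], [[-6.9, -0.2, -15.4], 0, 0.5], [[-4.8, -0.1, -16.1], 0, 0.5], [[-2.7, -0.1, -15], 0, 0.5], [[0, 0, -3], 0, 0.5], [[0, 0, 0], 0, 0.5], [[0, 0, 0], 0, 0.5]]}}

```text
clock: 63.55
eef_pos: [435.6, -65.7, 138.8]
eef_rot: [3.141, -0.002, -3.119]
wrist_force: [-8.8, 2.5, -1.8]
finger_gap: 39.7
finger_force: 20.0
```

>>> {"op": "send_rows", "data": {"series": [[[0, 0, 0], 0, -0.3], [[0, 0, 0], 0, -0.3], [[0, 0, 25], 0, -0.3], [[0, 0, 23], 0, 1], [[1, 0, 0], 0, 1], [[0, 0, 0], 0, 1], [[0, 0, 0], 0, 1], [[0, 0, 0], 0, 1], [[0, 0, -10], 0, 1], [[0, 0, -6], 0, 1], [[0, 0, -3], 0, 1], [[0, 0, 0], 0, 1]]}}

```text
clock: 64.75
eef_pos: [437.7, -66.0, 166.7]
eef_rot: [3.141, -0.001, -3.119]
wrist_force: [-0.6, 0.1, -0.3]
finger_gap: 0.7
finger_force: 0.0
```

>>> {"op": "send_rows", "data": {"series": [[[0, 0, -2], 0, 1], [[0, 0, 0], 0, 1], [[0, 0, 0], 0, 1]]}}

```text
clock: 65.05
eef_pos: [437.9, -66.0, 166.0]
eef_rot: [-3.142, 0.0, -3.119]
wrist_force: [-6.1, 0.5, 13.5]
finger_gap: 0.5
finger_force: 6.8
```

>>> {"op": "send_rows", "data": {"series": [[[0, 0, 20], 0, 1], [[-2, 0, 0], 0, -0.3], [[0, 0, 0], 0, -0.3], [[0, 0, 0], 0, -0.3], [[0, 0, 0], 0, -0.3], [[0, 0, -20], 0, -0.3], [[0, 0, -26], 0, -0.3], [[0, 0, 0], 0, -0.3], [[0, 0, 0], 0, 0.5], [[0, 0, 0], 0, 0.5], [[0, 0, 0], 0, 0.5]]}}

```text
clock: 66.15
eef_pos: [436.1, -65.7, 140.1]
eef_rot: [3.141, 0.001, -3.119]
wrist_force: [-0.6, 2.0, 0.4]
finger_gap: 39.7
finger_force: 20.0
```

>>> {"op": "send_rows", "data": {"series": [[[2.7, 0.1, 16.6], 0, 0.5], [[4.8, 0.1, 16.1], 0, 0.5], [[6.9, 0.2, 15.4], 0, 0.5], [[8.8, 0.2, 14.3], 0, 0.5], [[10.6, 0.2, 13.1], 0, 0.5], [[12.2, 0.3, 11.6], 0, 0.5], [[13.6, 0.3, 9.9], 0, 0.5], [[14.8, 0.3, 8], 0, 0.5], [[0, 0, 0], 0, 0.5], [[0, 0, 0], 0, 0.5]]}}

```text
clock: 67.15
eef_pos: [510.5, -63.9, 245.5]
eef_rot: [3.141, 0.002, -3.119]
wrist_force: [0.8, 4.5, 4.4]
finger_gap: 39.8
finger_force: 20.0
```

>>> {"op": "send_rows", "data": {"series": [[[15.7, 0.4, 6], 0, 0.5], [[16.4, 0.4, 3.9], 0, 0.5], [[16.7, 0.4, 1.7], 0, 0.5], [[16.8, 0.4, -0.5], 0, 0.5], [[16.6, 0.4, -2.7], 0, 0.5], [[16.1, 0.4, -4.8], 0, 0.5], [[15.4, 0.4, -6.9], 0, 0.5], [[14.3, 0.3, -8.8], 0, 0.5], [[13.1, 0.3, -10.6], 0, 0.5], [[11.6, 0.3, -12.2], 0, 0.5], [[9.9, 0.2, -13.6], 0, 0.5], [[0, 0, 0], 0, 0.5]]}}

```text
clock: 68.35
eef_pos: [674.7, -59.8, 196.7]
eef_rot: [3.141, 0.006, -3.118]
wrist_force: [11.9, 4.4, 3.8]
finger_gap: 39.3
finger_force: 20.0
```

>>> {"op": "send_rows", "data": {"series": [[[8, 0.2, -14.8], 0, 0.5], [[6, 0.1, -15.7], 0, 0.5], [[3.9, 0.1, -16.4], 0, 0.5], [[1.7, 0, -16.7], 0, 0.5], [[-0.5, 0, -14], 0, 0.5], [[0, 0, -4], 0, 0.5], [[0, 0, 0], 0, 0.5], [[0, 0, 0], 0, 0.5]]}}

```text
clock: 69.15
eef_pos: [692.6, -59.3, 114.9]
eef_rot: [3.141, 0.003, -3.118]
wrist_force: [9.3, 5.9, -4.2]
finger_gap: 40.2
finger_force: 20.0
```

>>> {"op": "send_rows", "data": {"series": [[[0, 0, 0], 0, -0.3], [[0, 0, 0], 0, -0.3], [[0, 0, 30], 0, -0.3], [[0, 0, 16], 0, 1], [[0, 0, 0], 0, 1], [[0, 0, 0], 0, 1], [[0, 0, 0], 0, 1], [[0, 0, 0], 0, 1], [[0, 0, -10], 0, 1], [[0, 0, -9], 0, 1], [[0, 0, -1], 0, 1], [[0, 0, 0], 0, 1]]}}

```text
clock: 70.35
eef_pos: [692.9, -60.2, 141.9]
eef_rot: [-3.141, 0.004, -3.119]
wrist_force: [0.1, 0.1, 16.0]
finger_gap: 0.6
finger_force: 8.0
```

>>> {"op": "send_rows", "data": {"series": [[[0, 0, 35], 0, 0.06], [[0, 0, 38], 0, 0.06], [[-36, 15.5, 0], 0, 0.06], [[-36, 16, 0], 0, 0.06], [[-36, 16, 0], 0, 0.06], [[-36, 16, 0], 0, 0.06], [[-36, 16, 0], 0, 0.06], [[0, 0, 0], 0, 0.06], [[0, 0, 0], 0, 0.06], [[0, 0, 0], 0, 0.06]]}}

```text
clock: 71.35
eef_pos: [512.7, 19.2, 213.0]
eef_rot: [-3.142, 0.0, -3.119]
wrist_force: [0.1, -0.5, -0.4]
finger_gap: 44.2
finger_force: 0.0
```

>>> {"op": "send_rows", "data": {"series": [[[0, 0, -25], 0, 0.06], [[0, 0, -25], 0, 0.06], [[0, 0, -14], 0, 0.06], [[0, 0, 0], 0, 0.06], [[0, 0, 0], 0, 0.8], [[0, 0, 0], 0, 0.8], [[0, 0, 0], 0, 0.8], [[0, 0, 0], 0, 0.8]]}}

```text
clock: 72.15
eef_pos: [512.3, 19.4, 149.9]
eef_rot: [-3.141, 0.001, -3.119]
wrist_force: [0.2, -0.6, 3.4]
finger_gap: 23.5
finger_force: 20.0
```

Now I'll slide the sled 39 mm back, toward +50.

>>> {"op": "send_rows", "data": {"series": [[[-0.3, 15, 0], 0, 0.8], [[-0.3, 15, 0], 0, 0.8], [[-0.3, 8.8, 0], 0, 0.8], [[0, 0, 0], 0, 0.8], [[0, 0, 0], 0, 0.8], [[0, 0, 0], 0, 0.8]]}}

```text
clock: 72.75
eef_pos: [511.3, 58.9, 149.9]
eef_rot: [3.141, 0.001, -3.118]
wrist_force: [0.1, 1.7, 6.8]
finger_gap: 23.3
finger_force: 20.0
```

```bash
cat > f.py <<'E'
from h import *
s=read_state();print(s["clock"],s["eef_pos"])
for i in range(2):
  for n in("top","scene"):
    p=camera(n)
    for t in("spot_a","probe_tip","bay2","module_a"):
        print(n,t,[(w(p,r["point"]).round(1).tolist(),px(p,w(p,r["point"])).round(1).tolist(),round(r["confidence"],2)) for r in spot_point(t,p) if -260<w(p,r["point"])[1]<20 and w(p,r["point"])[0]>450])
    for P in((518.5,-203.5,72),(518.5,-203.5,81)): print("exp",px(p,P).round(1))
    if i==0:
        q=px(p,(518,-160,72)).astype(int); cv2.imwrite(f"pics/f_{n}.png",p["color"][q[1]-30:q[1]+30,q[0]-30:q[0]+30])
a=[cv2.resize(cv2.imread(f"pics/f_{n}.png"),(400,400),interpolation=cv2.INTER_CUBIC) for n in("top","scene")]
cv2.imwrite("pics/f1.png",np.hstack(a))
E
python3 f.py
```

```text
72.75 [511.3031744   58.85364559 149.8711535 ]
top spot_a [([518.8, -125.6, 71.1], [372.9, 198.3], 0.81), ([517.6, -200.0, 70.2], [397.0, 198.5], 0.79), ([514.0, -9.0, 68.5], [334.8, 200.3], 0.69)]
top probe_tip [([518.8, -204.8, 79.4], [399.2, 197.8], 0.79), ([510.5, -24.6, 69.7], [339.9, 201.3], 0.31), ([512.1, -18.4, 41.1], [337.4, 201.6], 0.16)]
top bay2 [([512.5, -21.2, 42.7], [338.3, 201.4], 0.83), ([515.5, -110.2, 47.2], [366.9, 200.1], 0.7), ([517.6, -203.9, 44.4], [396.6, 199.2], 0.7), ([520.1, -125.9, 70.8], [372.9, 197.8], 0.66)]
top module_a [([516.8, -203.3, 74.2], [398.4, 198.6], 0.85), ([512.6, -24.5, 69.9], [339.9, 200.6], 0.65), ([516.5, -114.3, 71.6], [369.2, 199.0], 0.64)]
exp [398.3 198.1]
exp [398.9 197.8]
scene spot_a [([511.4, -126.9, 72.6], [357.1, 229.8], 0.75), ([511.5, -9.0, 72.2], [324.1, 213.3], 0.62), ([514.6, -206.9, 67.5], [381.0, 241.9], 0.61)]
scene probe_tip [([518.8, -204.8, 75.0], [381.3, 239.1], 0.81), ([512.8, -22.8, 70.9], [328.1, 215.2], 0.53)]
scene bay2 [([521.1, -203.8, 44.6], [380.3, 244.1], 0.89), ([513.5, -115.0, 51.0], [353.6, 231.7], 0
[... 652 characters left out ...]
 module_a [([517.0, -117.0, 73.1], [370.1, 198.8], 0.98), ([517.6, -205.3, 71.8], [398.9, 198.4], 0.96), ([513.5, -25.1, 69.4], [340.1, 200.3], 0.45)]
exp [398.3 198.1]
exp [398.9 197.8]
scene spot_a [([512.4, -11.9, 69.4], [325.1, 214.0], 0.96), ([511.8, -19.1, 46.2], [326.8, 219.6], 0.7), ([514.1, -125.2, 71.4], [357.1, 229.2], 0.58)]
scene probe_tip [([517.6, -206.1, 75.0], [381.5, 239.6], 0.79)]
scene bay2 [([517.6, -205.3, 44.9], [380.2, 245.1], 0.92), ([510.7, -115.5, 49.6], [353.3, 232.7], 0.83), ([510.1, -22.5, 46.3], [327.5, 220.4], 0.67)]
scene module_a [([514.9, -117.0, 68.6], [354.8, 228.4], 0.91), ([515.8, -203.8, 71.0], [380.4, 240.5], 0.65)]
exp [380.8 239.6]
exp [381.1 237.9]
```

View pics/f1.png

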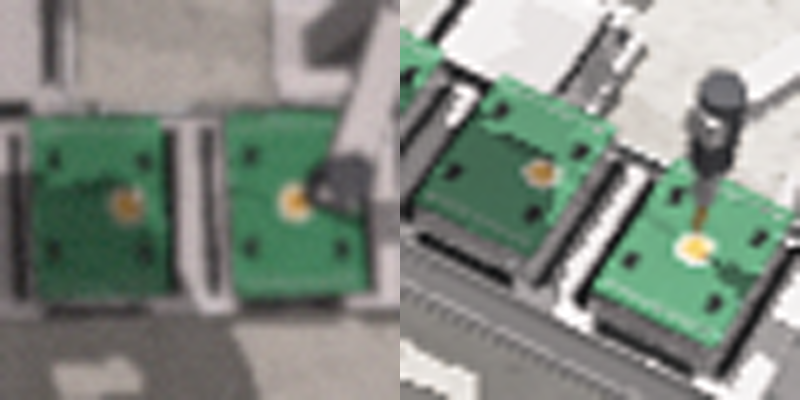

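```bash
cat > g.py <<'E'
from h import *
for n in("top","scene"):
    acc=[]
    for i in range(3):
        p=camera(n); q=px(p,(518.5,-204,72)); x0,y0=(q-12).astype(int)
        c=cv2.resize(p["color"][y0:y0+24,x0:x0+24],None,fx=8,fy=8,interpolation=cv2.INTER_CUBIC).astype(int)
        R,G,B=c[...,2],c[...,1],c[...,0]
        m=((R-G>-5)&(R>175)).astype(np.uint8)  # ring + brass vs green board
        k,l,st,ce=cv2.connectedComponentsWithStats(m)
        d=[(np.hypot(*(ce[j]/8+[x0,y0]-q)),j) for j in range(1,k) if st[j][4]>150]
        if not d: continue
        j=min(d)[1]; u,v=(ce[j]+.5)/8-.5+[x0,y0]
        acc.append([u,v,st[j][4]/64,*st[j][:4]/8,*ray(p,u,v,72)[:2]])
    print(n,np.mean(acc,0).round(2))
    if n=="scene":
        m=((R-B>45)&(G<170)&(R<190)).astype(np.uint8); ys,xs=np.nonzero(m)
        cv2.imwrite("pics/g.png",np.hstack([cv2.resize(c.astype(np.uint8),(400,400)),cv2.resize(np.dstack([m*255]*3),(400,400))]))
        print("origin",x0,y0)
E
python3 g.py
```

```text
top [ 397.4   198.13   10.6    10.38   10.17    3.46    4.46  518.44 -200.81]
scene [ 380.76  239.81   16.52   10.62   11.      5.21    4.5   517.76 -203.83]
origin 368 227
```

View pics/g.png

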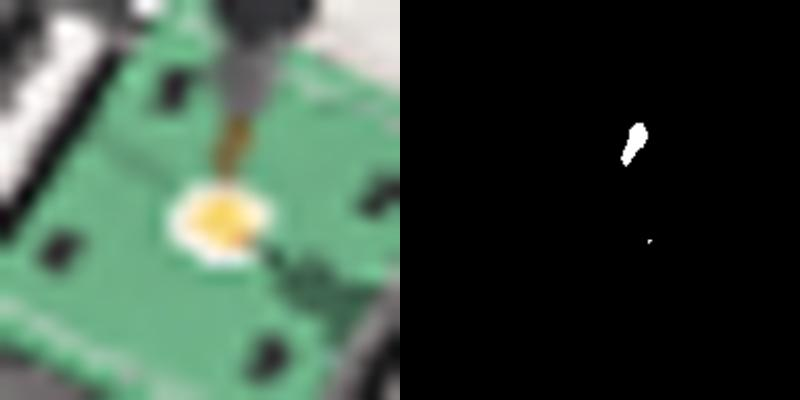

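The needle point at crop (226,185) sits over the target at (220,221). That offset matches what 9 mm of height should give to within about 0.3 mm along the track. I'll release the knob and retreat.

>>> {"op": "send_rows", "data": {"series": [[[0, 0, 0], 0, 0.4], [[0, 0, 0], 0, 0.06], [[0, 0, 0], 0, 0.06], [[0, 0, 35], 0, 0.06], [[0, 0, 40], 0, 0.06], [[0, 0, 40], 0, 0.06], [[-20, 40, 0], 0, 0.06], [[-20, 40, 0], 0, 0.06], [[-20, 40, 0], 0, 0.06], [[-20, 40, 0], 0, 0.06], [[0, 0, 0], 0, 0.06]]}}

```text
clock: 75.15
eef_pos: [428.9, 221.6, 264.2]
eef_rot: [3.141, -0.0, -3.114]
wrist_force: [-0.1, -0.4, -0.5]
finger_gap: 44.2
finger_force: 0.0
```

>>> {"op": "send_rows", "data": {"series": [[[-20, 40, 0], 0, 0], [[-20, 40, 0], 0, 0], [[-20, 40, 0], 0, 0], [[-20, 40, 0], 0, 0], [[-10, 40, 0], 0, 0], [[0, 0, 0], 0, 0], [[0, 0, 0], 0, 0]]}}

```text
clock: 75.85
eef_pos: [341.0, 418.2, 263.7]
eef_rot: [-3.141, -0.001, -3.118]
wrist_force: [-0.4, -0.2, -0.2]
finger_gap: 47.2
finger_force: 0.0
```

```bash
python3 g.py; python3 -c "
from h import *
p=camera('scene');q=camera('top')
for c in(q,p): print([(t,w(c,r['point']).round(1).tolist()) for t in('flip_grip','flip_nest','module_a') for r in spot_point(t,c)])
cv2.imwrite('pics/z.png',np.hstack([cv2.resize(q['color'][120:290,180:430],(400,272)),cv2.resize(p['color'][130:290,200:435],(400,272))]))
print(read_state()['clock'])"
```

```text
top [ 397.36  198.1     9.21   10.38   10.25    3.25    4.25  518.54 -200.69]
scene [ 380.76  239.81   16.03   10.71   11.      5.04    4.5   517.75 -203.83]
origin 368 227
[('flip_grip', [693.0, -57.9, 34.2]), ('flip_nest', [617.0, -60.7, 25.4]), ('module_a', [349.8, 13.7, 1.3]), ('module_a', [512.9, -26.3, 69.9]), ('module_a', [514.2, -113.9, 71.9]), ('module_a', [543.1, 458.7, -0.3]), ('module_a', [515.6, -7.4, 68.2]), ('module_a', [516.9, -200.5, 75.9]), ('module_a', [519.6, -202.7, 45.5])]
[('flip_grip', [692.9, -58.9, 34.5]), ('flip_nest', [612.2, -63.8, 20.8]), ('flip_nest', [513.9, -23.1, 70.5]), ('flip_nest', [511.5, -20.2, 45.2]), ('module_a', [540.4, 452.4, 1.9]), ('module_a', [346.8, 13.0, 0.1]), ('module_a', [516.3, -113.5, 68.5]), ('module_a', [512.0, -24.5, 71.1]), ('module_a', [519.5, -205.3, 70.5]), ('module_a', [727.2, 142.6, 3.9])]
76.55
```

View pics/z.png

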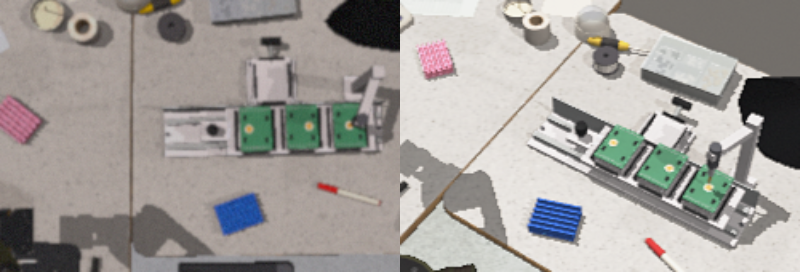

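All three boards lie flat in their bays, at top crop (256,130), (303,128) and (350,125). The needle is over the target, the plate is back at rest at (270,78), and the look-alikes and the other things haven't moved. Handing in.

```bash
python3 -c "
from cell import *
print(sign_off())"
```

```text
the job is handed in; nothing more can be done
None
```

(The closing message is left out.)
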